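Draw the rivet tray with the pull hook

ROBOT

A 6-joint arm with a two-finger parallel gripper is mounted at the origin on the work surface. World frame = base frame: x ahead of the robot, y to its left, z up, the work surface at z = 0. Lengths are in m, angles in rad, forces in N, time in s.
With the tool pointing down it reaches from about 0.25 to 0.725 m from the base axis. Payload 4 kg.
Tool frame: the origin (TCP) lies at the very end of the fingers, on their centre line; the grasp point (between the pads) lies 19 mm behind it; z points along the fingers, x is the direction in which the jaws open and shut, and the axes are right-handed (so a half turn about z gives the same grasp; the last joint's range is limited). The gripper opens to 85 mm and grips with 20 to 120 N. Pads are 22 mm wide; open, the fingers measure 114 mm over their backs; the gripper's body (76 mm by 85 mm) begins 54 mm behind the grasp point. The pads swing forward as they close: fully open they stand 13 mm farther back than shut.
Start: joints at [-1.214, 0.241, 0.005, 1.335, 0, 1.571], TCP at [0.175, -0.469, 0.231] pointing down, gripper open.
Joint ranges: [-2.72, 2.72], [-1.05, 1.87], [-1.09, 1.28], [-1.99, 2.15], [-1.42, 1.44], [-3.14, 3.14]. Speed limits (rad/s): [2.79, 2.79, 3.14, 3.14, 3.14, 3.14].

INTERFACE

Orientations are given as a unit quaternion [w, x, y, z].
In Python, from station import manip gives the robot as it stands.
- The arm moves only by the tool servo_tool, never from a script. Its argument "series" is a list of rows, each an object of numbers: "dx", "dy", "dz": the shift along the tool's x, y, z in cm; "yaw": the turn about the tool's z in degrees; "hand": the opening, from 0 (shut) to 1 (fully open). In form: [{"dx": .., "dy": .., "dz": .., "yaw": .., "hand": ..}, ...]. A call has 1 to 10 rows; each row shifts and turns the pose as measured when the row begins, along the tool's axes as they then stand; what a row does not reach is not made up. A row lasts 1/12 s, in which the tool goes at most 41.7 mm and 7.16 degrees, less where a joint would pass 70% of its speed; a pose out of reach is approached as far as the arm can. A call is refused whole if a number of a shift passes 4.17 or a number of a turn 7.16, either way. A call with a gripper value outside its range is refused whole. The fingers move at their own pace and stop on an object; "force" is the grip in N (left out, the last holds). Time passes only in rows, so rows that do not move let the fingers close. It gives the time, the measured TCP pose, the force and the opening at its end, in the units of the state.
- manip.read_state(): the state, without advancing time (a new reading comes with each control period).
- manip.grab_frame(name): name is "scene" or "side" or "wrist"; returns a dict with "color" (480x640x3 uint8, red, green, blue), "depth" (480x640 float32, m along the optical axis (not along the pixel's ray), 0 where there is no reading), "fx", "fy", "cx", "cy" (pixels), "world_to_cam" (4x4, takes a point from world to camera coordinates). Camera axes: x right, y down, z forward; pixel columns grow to the right and rows downward; lengths in m; the calibration is good to about 2 mm. A picture is of the moment at which its call begins.
- manip.job_done(): hands the job in, once; it reports no verdict.
Trained networks look in a picture, given as the dict that the camera call returned (one of the last four; its "shot" number tells which), for a name from the list of things; names that differ only in an ending like _2 or _b are one class to them, and where a whole thing is asked for, a point or a joint stands for the part that bears it (a point fixed in the world has none). Each returns a list of dicts, best first, with "confidence" (0 to 1); they miss things now and then, are a little off and sometimes report something else, mostly with a low value. They report only what shows in the picture. A call takes as long as a camera call. They do not tell look-alikes from the thing itself.
- manip.regions_of(picture, target): "mask" (480x640 bool, what is visible of it) and "uv" ([column, row] in pixels, amid what is visible of it).
- manip.pinpoint(picture, target): "uv" ([column, row] in pixels: a listed point, or the origin of a listed thing).
The state is a dict: "time": time; "joint_pos": joint angles; "dq": joint speeds; "joint_efforts": joint torques, N m; "ee_pos": TCP position; "eef_rot": TCP orientation; "wrist_force": force on the tool from outside, world axes, zero at the start; "ft_torque": the same for the moment, N m; "grip_width": finger opening in m.
Only numpy, scipy, OpenCV 4.12 (cv2) and the standard library are available. Lean on these libraries where they do the work, as an engineer would, in place of code of your own. Each camera call takes 0.05 s, during which the arm holds its last target.

TASK

On the bench stands a small grey tray unit whose two trays are locked in by a steel keeper bar hung on two headed studs on its top: slide the keeper along to the wide ends of its keyhole slots, lift it off and lay it on the middle of the black rubber mat. Then take the wooden-handled pull hook, hook it through the finger hole of the wider tray and draw that tray gently all the way out to its stop, never pulling it with the gripper itself. Finally unhook and stand the hook upright on the bench on the flat foot of its block, leaving the wider tray out, the narrow tray shut and everything else where it was.

Things in the scene. Friction and masses are not known exactly. Their poses are not given: they have to be found in the camera images.
- cabinet: Fixed grey steel tray unit, 180 deep (x) x 220 wide (y) x 115 high. Origin: centre of its underside, on the bench. Its -x side is the front, with the two tray faces; the trays slide out along its -x. A small loose jar stands on the rear of its top (at about x = +55) and is to be left there.
- keeper_grip (a point): Grip point of the keeper (loose, 220 g; axes parallel to the unit's at the start): on the mid-plane and mid-length of its upright grip rib, 10 thick (x), 76 long (y), 38 high above the bar. The point is 26 above the bar's underside, 16 below the rib's top.
- keyhole (a point): Centre of the keeper's square hole at its -y end, on the underside (the other is 150 further to +y): 21 x 21, at the +y end of a slot 10 wide and 30 long. At the start the studs stand in the slots 21 to 33 from the holes' centres. The keeper slides to the unit's -y until the holes' centres are at the studs (within 4), then lifts straight up; 7 past the centre the shanks stop it.
- stud (a point): Foot, on the unit's top, of the stud at its -y end (unit x = -62, y = -75); the other stands 150 further to +y. Vertical steel shank 7 dia and 6.5 high, then a head 13 dia, 3.5 thick.
- mat: Fixed black rubber mat, 260 (x) x 180 (y) x 3 thick, lying on the bench; origin: centre of its underside.
- hook_grip (a point): Centre of the pull hook's grip block (loose, 160 g): hardwood, 100 long (x) x 26 wide (y) x 50 high, standing on its flat foot 25 below this point; z is up. From its +x end a steel rod 7 dia runs along +x, axis 5 above this point, to x = 140 from this point and there bends straight down; the tip's round end is 13.5 below the rod's axis.
- hook: The same pull hook; origin: centre of the block's foot, same axes.
- keeper: The keeper: flat steel bar 68 (x) x 224 (y) x 4 on the unit's top under the stud heads. Origin: centre of its underside, 26 below the grip point. A 4 mm lip along its -x edge hangs 16 below the underside in front of the tray faces and locks them. On a flat surface it comes to rest leaning back about 14 deg.
- wide_tray_hole (a point): Centre of the round finger hole, 24 dia, in the outer face of the wider tray's front plate (130 wide, 96 high, 5 thick); axes as the unit's, hole along x; 65 above the bench. Behind the plate 50 mm are free, down to the floor 48 below. The tray slides with about 3 N of friction and some drag, and stays where left.
- narrow_tray_hole (a point): The same point of the narrow tray (plate 70 wide, same hole).
- wide_tray (a joint): How far the wider tray is out, m: 0 shut. A rigid stop ends its travel, to be found by feel, somewhere past 0.07.
- narrow_tray (a joint): How far the narrow tray is out, m; 0 shut. Leave it.
- jar: Bystander: small clear jar, 36 dia x 45, on the rear of the tray unit's top.
- can: Bystander: can 66 dia x 100.
- wrench: Bystander: wrench lying on the bench.
- screwdriver: Bystander: screwdriver lying on the bench.
- bucking_bar: Bystander: dark steel bar 80 x 30 x 28.
- offcut: Bystander: aluminium angle offcut 30 x 160 x 30.
- bush: Bystander: brass bush 56 dia x 25.
There are look-alikes about, which are no part of the job. Of the things that look like the hook, the smaller one is meant.

How it is judged:
By the outcome, as a careful person would: the job done as asked, in the order asked, and still so for the second after the job is handed in, with the robot touching nothing.
It also fails if it takes over 72 s, if anything falls off the work surface, if the arm or the gripper's body presses on something with over 40 N, if the wrist force passes 120 N, or if a joint passes its speed limit or range.

## Working session

There is one attempt and no reset: what is moved stays moved. The work goes in short steps, Python scripts to look and compute and a tool call to move; the robot and the scene stay as the last step left them, time stands still between calls to the robot, and variables do not carry over. Pictures are saved under pics/ and viewed, and the job is handed in when it is done.

Besides the shell and the picture viewer there is one more tool, called after "Call:" as name([rows], argument=value, ...), one row to a line, values as JSON. servo_tool: Moves the arm, as the interface text tells. Its arguments: {"type":"object","properties":{"series":{"type":"array"},"force":{"type":"number"}},"required":["series"]}

```bash
ls; mkdir -p pics; cat > h.py <<'E'
import numpy as np, cv2
from station import manip
def save(p,name,crop=None,scale=1):
    im=cv2.cvtColor(p["color"],cv2.COLOR_RGB2BGR)
    if crop: u0,v0,u1,v1=crop; im=im[v0:v1,u0:u1]
    if scale!=1: im=cv2.resize(im,None,fx=scale,fy=scale,interpolation=cv2.INTER_CUBIC)
    cv2.imwrite("pics/"+name,im)
def K(p): return np.array([[p["fx"],0,p["cx"]],[0,p["fy"],p["cy"]],[0,0,1]])
def ray(p,uv):
    W=np.array(p["world_to_cam"]);R=W[:3,:3];t=W[:3,3]
    d=R.T@np.array([(uv[0]-p["cx"])/p["fx"],(uv[1]-p["cy"])/p["fy"],1]);return -R.T@t,d
def atz(p,uv,z):
    o,d=ray(p,uv);return o+d*(z-o[2])/d[2]
def dep(p,uv):
    o,d=ray(p,uv);u,v=int(round(uv[0])),int(round(uv[1]))
    a=p["depth"][max(0,v-1):v+2,max(0,u-1):u+2];a=a[a>0]
    return o+d*np.median(a) if len(a) else None
def proj(p,X):
    W=np.array(p["world_to_cam"]);c=W[:3,:3]@np.array(X)+W[:3,3]
    return np.array([p["fx"]*c[0]/c[2]+p["cx"],p["fy"]*c[1]/c[2]+p["cy"]])
def cloud(p):
    v,u=np.mgrid[0:480,0:640];d=p["depth"];W=np.array(p["world_to_cam"])
    c=np.stack([(u-p["cx"])/p["fx"]*d,(v-p["cy"])/p["fy"]*d,d],-1)
    X=(c-W[:3,3])@W[:3,:3];X[d<=0]=np.nan;return X
def st():
    s=manip.read_state();print({k:np.round(s[k],4).tolist() for k in s});return s
E
python3 - <<'E'
from h import *
st()
for n in["scene","side","wrist"]:
    p=manip.grab_frame(n);save(p,n+"0.png")
    W=np.array(p["world_to_cam"]);print(n,(-W[:3,:3].T@W[:3,3]).round(3),W[2,:3].round(2),p["fx"])
    for t in["cabinet","keeper_grip","keyhole","stud","mat","hook_grip","hook","keeper","wide_tray_hole","narrow_tray_hole","jar","can","wrench","screwdriver","bucking_bar","offcut","bush"]:
        for r in manip.pinpoint(p,t)[:3]:
            x=dep(p,r["uv"]);print(t,round(r["confidence"],2),np.round(r["uv"],1),None if x is None else x.round(4))
E
```

```text
pics
{'time': 0.0, 'joint_pos': [-1.214, 0.2414, 0.0037, 1.3352, -0.0, 1.5708], 'dq': [0.0, -0.001, -0.0011, -0.001, 0.0003, 0.0003], 'joint_efforts': [0.0016, -37.2319, 25.2408, 0.0169, 0.0003, -0.0], 'ee_pos': [0.1744, -0.4679, 0.2304], 'eef_rot': [-0.0006, 0.8214, -0.5704, -0.0009], 'wrist_force': [0.6667, 0.0392, 0.3349], 'ft_torque': [-0.0144, -0.0975, 0.015], 'grip_width': 0.0856}
scene [ 1.467 -1.015  1.15 ] [-0.56  0.53 -0.63] 558.3075325068323
cabinet 0.82 [409.9 218.2] [0.5824 0.2072 0.0813]
cabinet 0.42 [328.4 230.5] [0.3973 0.0177 0.0186]
keeper_grip 0.65 [404.2 197. ] [0.5356 0.2237 0.1334]
keeper_grip 0.25 [257.2 297.2] [ 0.4837 -0.3462  0.0046]
keyhole 0.89 [423.3 203.3] [0.5876 0.2613 0.1187]
keyhole 0.44 [346.8 330.5] [ 0.7556 -0.2457  0.0121]
stud 0.61 [425.3 206.3] [0.6036 0.2519 0.1194]
mat 0.91 [256.9 299. ] [ 0.4878 -0.3505  0.003 ]
mat 0.73 [457.6 253.9] [0.7643 0.2366 0.0276]
mat 0.72 [405.1 201.5] [0.5446 0.2197 0.122 ]
hook_grip 0.86 [332.  257.7] [ 0.5231 -0.0845  0.0361]
hook_grip 0.62 [123.5 294.8] [ 0.2895 -0.6542  0.0689]
hook 0.97 [325.2 266.1] [ 0.532
[... 1658 characters left out ...]
0.1457 0.0138]
can 0.6 [256.2 324. ] [0.5294 0.2369 0.1182]
can 0.28 [237.8 363.3] [0.5034 0.3602 0.1333]
wrench 0.72 [228.4 274.3] [ 7.542e-01 -2.110e-02  2.000e-04]
wrench 0.34 [166.9 343. ] [0.7551 0.2588 0.0018]
screwdriver 0.8 [266.7 232.6] [ 0.7477 -0.2385  0.0031]
screwdriver 0.39 [249.  382.5] [0.4732 0.376  0.1101]
bucking_bar 0.93 [351.8 322.7] [0.3761 0.0655 0.0284]
offcut 0.94 [170.6 343.5] [0.745  0.2585 0.0036]
bush 0.78 [379.6 285.4] [ 0.36   -0.1068  0.0155]
bush 0.71 [323.6 272. ] [ 0.4982 -0.0662  0.0482]
wrist [ 0.24  -0.445  0.374] [-0.25 -0.09 -0.96] 413.5944063553499
hook_grip 0.88 [561.2 182.5] [ 0.2625 -0.6293  0.0659]
hook 0.69 [538.6 178.8] [ 0.2611 -0.6291  0.0348]
```

View pics/scene0.png

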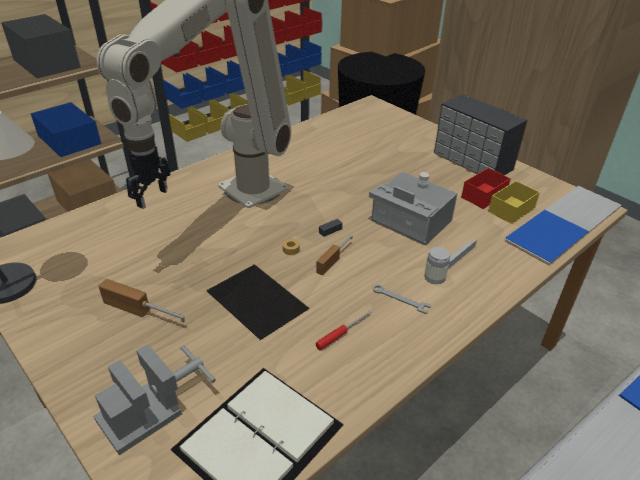

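View pics/side0.png

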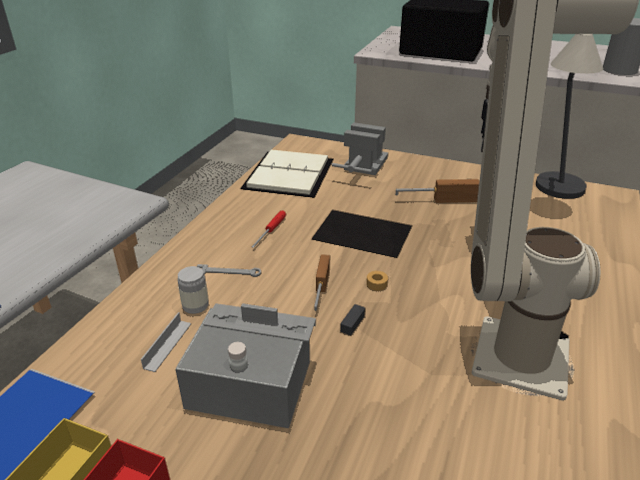

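```bash
python3 - <<'E'
from h import *
p=manip.grab_frame("scene");save(p,"sc_cab.png",(340,150,500,270),5)
save(p,"sc_hook.png",(260,220,420,340),5)
save(p,"sc_hook2.png",(60,260,220,380),5)
p=manip.grab_frame("side");save(p,"sd_cab.png",(160,280,320,400),5)
E
```

```text
(no output)
```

Two things look like the hook: a large one at scene (124,298) and a small one at (329,258). The smaller is meant. I'll check it in close crops, along with the cabinet.

View pics/sc_cab.png

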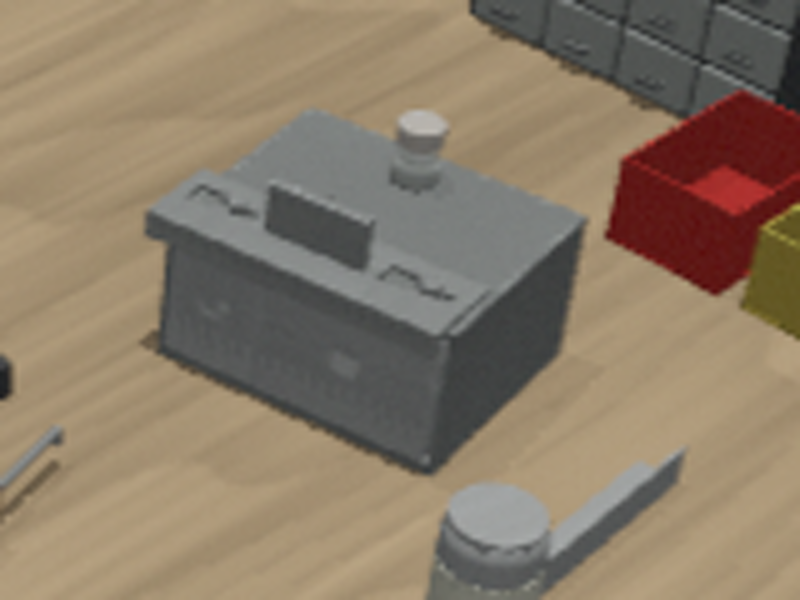

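View pics/sc_hook.png

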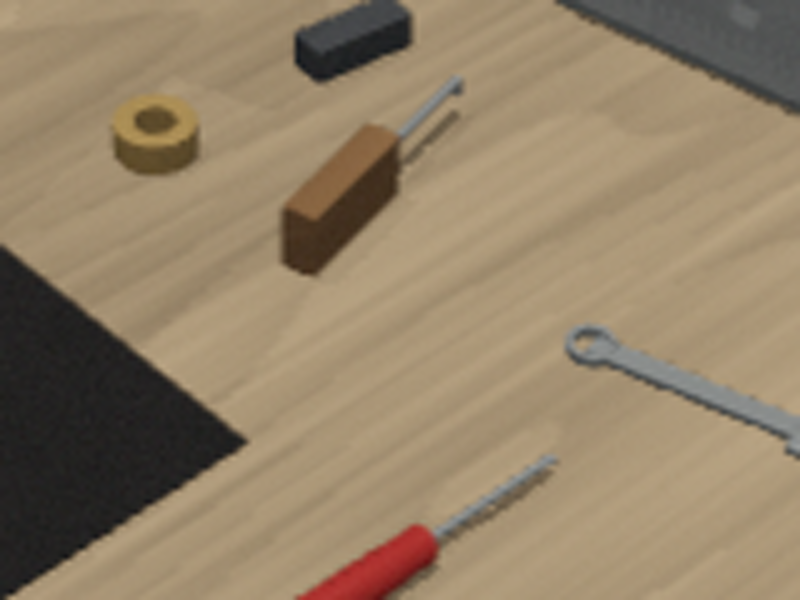

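View pics/sd_cab.png

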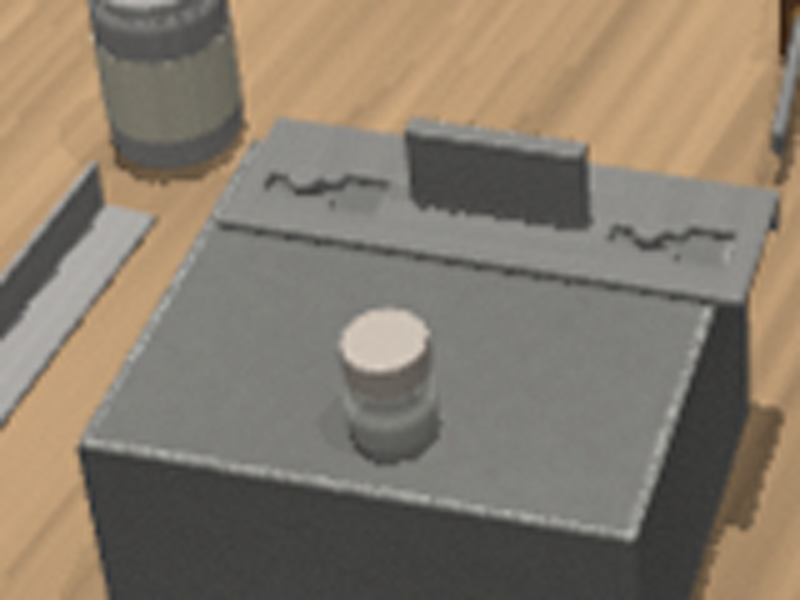

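```bash
python3 - <<'E'
from h import *
p=manip.grab_frame("scene")
for p in [p,manip.grab_frame("side")]:
    X=cloud(p)
    # cabinet top
    m=(X[...,0]>.35)&(X[...,0]<.7)&(X[...,1]>.12)&(X[...,1]<.45)
    for lo,hi,n in[(.108,.1165,"top"),(.117,.124,"bar"),(.145,.165,"rib"),(.15,.175,"jar+rib")]:
        mm=m&(X[...,2]>lo)&(X[...,2]<hi)
        P=X[mm][:,:2].astype(np.float32)
        if len(P)>5: print(n,len(P),cv2.minAreaRect(P*1000),X[mm][:,2].mean())
    m=(X[...,0]>.4)&(X[...,0]<.6)&(X[...,1]>-.2)&(X[...,1]<.05)
    mm=m&(X[...,2]>.044)&(X[...,2]<.06);P=X[mm][:,:2].astype(np.float32)*1000
    print("hook top",len(P),cv2.minAreaRect(P),X[mm][:,2].mean())
    mm=m&(X[...,2]>.015)&(X[...,2]<.06);P=X[mm][:,:2].astype(np.float32)*1000
    print("hook all",len(P),cv2.minAreaRect(P))
    for r in manip.regions_of(p,"mat")[:1]:
        c,sz,a=cv2.minAreaRect(np.argwhere(r["mask"])[:,::-1].astype(np.float32))
        uv=np.argwhere(r["mask"])[:,::-1]
        Q=np.array([atz(p,q,.003)[:2] for q in uv],np.float32)*1000
        print("mat",r["confidence"],cv2.minAreaRect(Q))
E
```

```text
top 1038 ((522.2584838867188, 288.50262451171875), (235.82420349121094, 204.5546417236328), 9.253144264221191) 0.11379159868131136
bar 811 ((523.548583984375, 284.3113708496094), (234.47225952148438, 195.54379272460938), 9.40591049194336) 0.11950063469882934
rib 179 ((510.20660400390625, 283.7502136230469), (78.64215087890625, 151.38467407226562), 18.392621994018555) 0.1548660571603025
jar+rib 143 ((509.8949279785156, 284.6875), (78.64215087890625, 149.4091339111328), 18.392621994018555) 0.1567686595334568
hook top 191 ((512.6167602539062, -90.66571044921875), (29.210792541503906, 107.45672607421875), 15.947566032409668) 0.049327645998135584
hook all 428 ((468.07666015625, -48.328948974609375), (136.70071411132812, 190.88998413085938), 0.6021479368209839)
mat 0.87 ((487.33221435546875, -349.6880798339844), (260.05255126953125, 180.03970336914062), 0.2936953902244568)
top 4849 ((520.875, 287.2214050292969), (232.7822723388672, 197.9967803955078), 9.342187881469727) 0.11429287833671375
bar 1988 ((519.1129150390625, 288.5019836425781), (229.45120239257812, 197.06192016601562), 9.262877464294434) 0.11900133363220257
rib 538 ((514.8780517578125, 290.58758544921875), (77.15965270996094, 147.7229766845703), 10.343954086303711) 0.15520173347356955
jar+rib 435 ((515.0765380859375, 290.6238098144531), (76.75613403320312, 147.7229766845703), 10.343953132629395) 0.15699938639549324
hook top 245 ((510.1310119628906, -91.456298828125), (25.5886287689209, 104.47899627685547), 14.36489200592041) 0.04945352026825968
hook all 434 ((494.7730712890625, -63.322113037109375), (195.0162811279297, 122.80433654785156), 68.49574279785156)
mat 0.95 ((485.712158203125, -351.544189453125), (264.3616943359375, 190.64329528808594), 1.4456884860992432)
```

The smaller hook at (329,258) stands with its rod towards the cabinet. The cabinet front, with both finger holes (382,211) and (409,222), faces the hook. The wider tray is the right-hand one in the scene view. Next I'll move the wrist camera over the keeper.

```bash
cat >> h.py <<'E'
from scipy.spatial.transform import Rotation as Rn
def pose():
    s=manip.read_state();q=np.array(s["eef_rot"]);R=Rn.from_quat(q[[1,2,3,0]]).as_matrix()
    return np.array(s["ee_pos"]),R,s
def go(target=None,dirx=None):
    """report tool-frame delta in cm, and yaw in deg to make tool x along world angle dirx(deg)"""
    p,R,s=pose();a=np.degrees(np.arctan2(R[1,0],R[0,0]))
    print("t",round(s["time"],2),"pos",p.round(4),"xang",a.round(2),"tilt",np.degrees(np.arccos(-R[2,2])).round(2),"F",np.round(s["wrist_force"],1),"w",round(s["grip_width"],4))
    if dirx is not None:
        y=-((dirx-a+90)%180-90);print("yaw",y.round(2))
        c,sn=np.cos(np.radians(-y)),np.sin(np.radians(-y));R2=np.array([[c,-sn,0],[sn,c,0],[0,0,1]])@R
        if target is not None: print("after yaw d cm",(R2.T@(np.array(target)-p)*100).round(2))
    if target is not None: print("d cm",(R.T@(np.array(target)-p)*100).round(2))
E
python3 -c "
from h import *
go([.50,.235,.32],-80.7)"
```

```text
t 3.0 pos [ 0.1746 -0.4685  0.2313] xang -69.56 tilt 0.0 F [-0.2 -0.1  0.1] w 0.0858
yaw 11.14
after yaw d cm [-64.17 -43.48  -8.87]
d cm [-54.56 -55.06  -8.87]
```

Call:
servo_tool([
  {"yaw": 5.5, "dz": -3},
  {"yaw": 5.5, "dz": -3},
])

```text
schema error: expected keys dx, dy, dz, yaw, hand
```

```bash
python3 -c "
from h import *
go([.50,.235,.32],-80.7)"
```

```text
t 3.0 pos [ 0.1746 -0.4685  0.2313] xang -69.56 tilt 0.0 F [-0.2 -0.1  0.1] w 0.0858
yaw 11.14
after yaw d cm [-64.17 -43.48  -8.87]
d cm [-54.56 -55.06  -8.87]
```

Call:
servo_tool([
  {"dx": 0, "dy": 0, "dz": -3, "yaw": 5.5, "hand": 1},
  {"dx": 0, "dy": 0, "dz": -3, "yaw": 5.5, "hand": 1},
  {"dx": -3.4, "dy": -2.3, "dz": -0.4, "yaw": 0, "hand": 1},
  {"dx": -3.4, "dy": -2.3, "dz": -0.4, "yaw": 0, "hand": 1},
  {"dx": -3.4, "dy": -2.3, "dz": -0.4, "yaw": 0, "hand": 1},
  {"dx": -3.4, "dy": -2.3, "dz": -0.4, "yaw": 0, "hand": 1},
  {"dx": -3.4, "dy": -2.3, "dz": -0.4, "yaw": 0, "hand": 1},
  {"dx": -3.4, "dy": -2.3, "dz": -0.4, "yaw": 0, "hand": 1},
  {"dx": -3.4, "dy": -2.3, "dz": -0.4, "yaw": 0, "hand": 1},
  {"dx": -3.4, "dy": -2.3, "dz": 0, "yaw": 0, "hand": 1},
])

```text
time: 3.83
ee_pos: [0.316, -0.1715, 0.3217]
eef_rot: [-0.001, 0.754, -0.657, 0.001]
wrist_force: [0.7, -0.3, 0.6]
grip_width: 0.0854
```

```bash
python3 -c "
from h import *
go([.50,.235,.32],-80.7)"
```

```text
t 3.83 pos [ 0.316  -0.1715  0.3217] xang -82.19 tilt 0.21 F [ 0.7 -0.3  0.6] w 0.0854
yaw -1.49
after yaw d cm [-37.14 -24.72   0.27]
d cm [-37.77 -23.75   0.27]
```

Call:
servo_tool([
  {"dx": -3.4, "dy": -2.3, "dz": 0, "yaw": 0, "hand": 1},
  {"dx": -3.4, "dy": -2.3, "dz": 0, "yaw": 0, "hand": 1},
  {"dx": -3.4, "dy": -2.3, "dz": 0, "yaw": 0, "hand": 1},
  {"dx": -3.4, "dy": -2.3, "dz": 0, "yaw": 0, "hand": 1},
  {"dx": -3.4, "dy": -2.3, "dz": 0, "yaw": 0, "hand": 1},
  {"dx": -3.4, "dy": -2.3, "dz": 0, "yaw": 0, "hand": 1},
  {"dx": -3.4, "dy": -2.3, "dz": 0, "yaw": 0, "hand": 1},
  {"dx": -3.4, "dy": -2.3, "dz": 0, "yaw": 0, "hand": 1},
  {"dx": -3.4, "dy": -2.3, "dz": 0, "yaw": 0, "hand": 1},
  {"dx": -3.4, "dy": -2.3, "dz": 0, "yaw": -1.5, "hand": 1},
])

```text
time: 4.67
ee_pos: [0.5012, 0.1471, 0.329]
eef_rot: [-0.02, 0.793, -0.609, -0.014]
wrist_force: [0.8, -0.9, 0.1]
grip_width: 0.0855
```

Call:
servo_tool([
  {"dx": -2, "dy": -1, "dz": 0, "yaw": 0, "hand": 1},
  {"dx": 0, "dy": 0, "dz": 0, "yaw": 0, "hand": 1},
])

```text
time: 4.83
ee_pos: [0.5113, 0.1647, 0.3285]
eef_rot: [-0.022, 0.799, -0.601, -0.018]
wrist_force: [-1.0, -0.3, 0.5]
grip_width: 0.0854
```

```bash
python3 - <<'E'
from h import *
go([.50,.235,.32],-80.7)
p=manip.grab_frame("wrist");save(p,"w1.png")
for t,z in[("cabinet",0),("keeper_grip",.141),("keyhole",.115),("stud",.115),("keeper",.115),("jar",.115)]:
    for r in manip.pinpoint(p,t)[:4]:
        x=dep(p,r["uv"]);print(t,round(r["confidence"],2),np.round(r["uv"],1),None if x is None else x.round(4),atz(p,r["uv"],z).round(4))
E
```

```text
t 4.83 pos [0.5113 0.1647 0.3285] xang -73.86 tilt 3.31 F [-1.  -0.3  0.5] w 0.0854
yaw 6.84
after yaw d cm [-7.07 -0.    1.24]
d cm [-7.01 -0.85  1.25]
cabinet 0.94 [226.3 143. ] [0.5398 0.2669 0.1147] [0.5275 0.2965 0.    ]
keeper_grip 0.63 [268.5 172.8] [0.5307 0.2209 0.1489] [0.5295 0.2221 0.141 ]
keyhole 0.64 [266.5  97.2] [0.5852 0.2427 0.1148] [0.5852 0.2427 0.115 ]
keyhole 0.43 [266.7 176. ] [0.5284 0.2212 0.1523] [0.5226 0.2266 0.115 ]
stud 0.75 [268.3  65.5] [0.6084 0.2452 0.1249] [0.6092 0.2472 0.115 ]
keeper 0.87 [268.3 168.6] [0.534  0.2217 0.1503] [0.5291 0.2268 0.115 ]
jar 0.67 [128.5 145.6] [0.5199 0.3323 0.1488] [0.5138 0.3488 0.115 ]
```

View pics/w1.png

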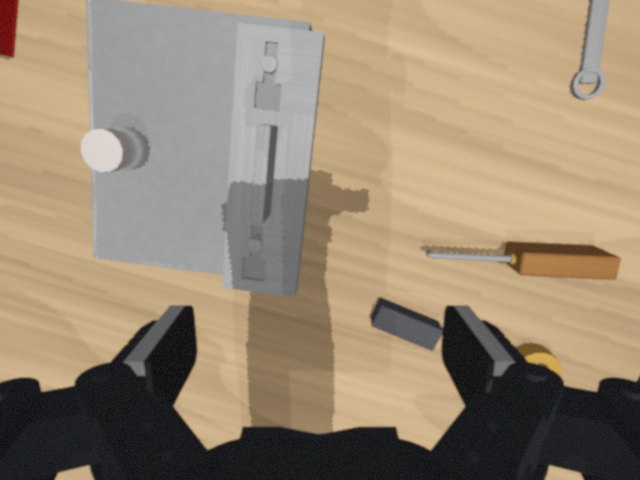

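Call:
servo_tool([
  {"dx": -2, "dy": 0, "dz": 0, "yaw": 3.5, "hand": 1},
  {"dx": -2, "dy": 0, "dz": 0, "yaw": 3.5, "hand": 1},
  {"dx": 0, "dy": 0, "dz": 0, "yaw": 0, "hand": 1},
])

```text
time: 5.43
ee_pos: [0.5103, 0.1478, 0.334]
eef_rot: [-0.034, 0.781, -0.622, -0.037]
wrist_force: [-0.1, 0.5, 0.4]
grip_width: 0.0852
```

```bash
cat >> h.py <<'E'
def tz():
    p,R,s=pose(); print("toolz",R[:,2].round(4),"in unit-like deg: about",np.degrees(R[:2,2]).round(2),"q",np.round(s["joint_pos"],3))
E
python3 - <<'E'
from h import *
go([.53,.222,.23],-80.7);tz()
p=manip.grab_frame("wrist")
X=cloud(p);save(p,"w2.png")
m=(X[...,1]>.12)&(X[...,1]<.45)&(X[...,0]>.3)&(X[...,0]<.75)
for lo,hi,n in[(.109,.1165,"top"),(.117,.122,"bar"),(.145,.165,"rib")]:
    mm=m&(X[...,2]>lo)&(X[...,2]<hi)
    if n!="top": 
        mm&=(X[...,1]<.29)
    P=X[mm][:,:2].astype(np.float32)
    print(n,len(P),cv2.minAreaRect(P*1000),P.mean(0))
for t,z in[("cabinet",0),("keeper_grip",.141),("keyhole",.119),("stud",.125),("keeper",.115),("jar",.115)]:
    for r in manip.pinpoint(p,t)[:3]:
        x=dep(p,r["uv"]);print(t,round(r["confidence"],2),np.round(r["uv"],1),None if x is None else x.round(4),atz(p,r["uv"],z).round(4))
E
```

```text
t 5.43 pos [0.5103 0.1478 0.334 ] xang -77.03 tilt 5.76 F [-0.1  0.5  0.4] w 0.0852
yaw 3.67
after yaw d cm [-5.93 -3.07 11.07]
d cm [-5.72 -3.51 11.06]
toolz [-0.0159  0.0991 -0.995 ] in unit-like deg: about [-0.91  5.68] q [0.225 0.281 0.319 1.602 0.1   3.141]
top 32261 ((521.7510375976562, 288.4346923828125), (230.64669799804688, 193.6890411376953), 9.502931594848633) [0.53333426 0.3147578 ]
bar 16233 ((527.3870239257812, 248.32205200195312), (230.6689453125, 112.72062683105469), 9.340794563293457) [0.5391283  0.22615346]
rib 1533 ((528.193359375, 226.00340270996094), (75.69652557373047, 10.811391830444336), 9.301941871643066) [0.5296224  0.22504254]
cabinet 0.95 [228.4 143.2] [0.5406 0.2566 0.1199] [0.5272 0.293  0.    ]
cabinet 0.32 [254.4  92.5] [0.5863 0.2429 0.1155] [0.5882 0.2732 0.    ]
keyhole 0.76 [255.4  96.6] [0.5833 0.2415 0.1155] [0.5833 0.2406 0.119 ]
keyhole 0.28 [410.4 308.8] [0.3951 0.0431 0.0283] [0.4326 0.0644 0.119 ]
stud 0.78 [254.   61.9] [0.609  0.2451 0.1246] [0.609 0.245 0.125]
keeper 0.83 [260.6 165.4] [0.5311 0.2217 0.1376] [0.5278 0.2266 0.115 ]
jar 0.72 [128.6 148.3] [0.5188 0.3346 0.1379] [0.5147 0.3472 0.115 ]
```

View pics/w2.png

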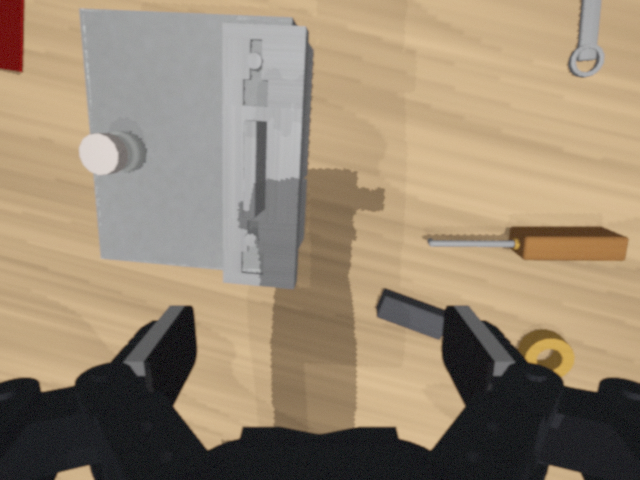

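The last joint has hit its upper limit (3.141), and that tilted the wrist through q5. A half-turned grasp keeps J6 near 14°. First I'll turn to the lower limit, which lets me reverse the tilt.

Call:
servo_tool([
  {"dx": 0, "dy": 0, "dz": 0, "yaw": -7.1, "hand": 1},
  {"dx": 0, "dy": 0, "dz": 0, "yaw": -7.1, "hand": 1},
  {"dx": 0, "dy": 0, "dz": 0, "yaw": -7.1, "hand": 1},
  {"dx": 0, "dy": 0, "dz": 0, "yaw": -7.1, "hand": 1},
  {"dx": 0, "dy": 0, "dz": 0, "yaw": -7.1, "hand": 1},
  {"dx": 0, "dy": 0, "dz": 0, "yaw": -7.1, "hand": 1},
  {"dx": 0, "dy": 0, "dz": 0, "yaw": -7.1, "hand": 1},
  {"dx": 0, "dy": 0, "dz": 0, "yaw": -7.1, "hand": 1},
  {"dx": 0, "dy": 0, "dz": 0, "yaw": -7.1, "hand": 1},
  {"dx": 0, "dy": 0, "dz": 0, "yaw": -7.1, "hand": 1},
])

```text
time: 6.62
ee_pos: [0.509, 0.1538, 0.332]
eef_rot: [-0.049, 0.998, -0.042, -0.012]
wrist_force: [0.4, -0.9, -0.2]
grip_width: 0.0851
```

```bash
python3 -c "
from h import *
go([.53,.222,.23],99.3);tz()"
```

```text
t 6.62 pos [0.509  0.1538 0.332 ] xang -4.76 tilt 5.73 F [ 0.4 -0.9 -0.2] w 0.0851
yaw 75.94
after yaw d cm [-6.11 -2.16 10.63]
d cm [ 1.81 -5.97 10.78]
toolz [-0.0196  0.0978 -0.995 ] in unit-like deg: about [-1.12  5.61] q [0.236 0.284 0.318 1.601 0.1   1.892]
```

Call:
servo_tool([
  {"dx": 0, "dy": 0, "dz": 0, "yaw": -7.16, "hand": 1},
  {"dx": 0, "dy": 0, "dz": 0, "yaw": -7.16, "hand": 1},
  {"dx": 0, "dy": 0, "dz": 0, "yaw": -7.16, "hand": 1},
  {"dx": 0, "dy": 0, "dz": 0, "yaw": -7.16, "hand": 1},
  {"dx": 0, "dy": 0, "dz": 0, "yaw": -7.16, "hand": 1},
  {"dx": 0, "dy": 0, "dz": 0, "yaw": -7.16, "hand": 1},
  {"dx": 0, "dy": 0, "dz": 0, "yaw": -7.16, "hand": 1},
  {"dx": 0, "dy": 0, "dz": 0, "yaw": -7.16, "hand": 1},
  {"dx": 0, "dy": 0, "dz": 0, "yaw": -7.16, "hand": 1},
  {"dx": 0, "dy": 0, "dz": 0, "yaw": -7.16, "hand": 1},
])

```text
time: 7.45
ee_pos: [0.5079, 0.158, 0.3306]
eef_rot: [-0.047, 0.834, 0.55, 0.017]
wrist_force: [0.8, -0.5, 0.2]
grip_width: 0.0857
```

Call:
servo_tool([
  {"dx": 0, "dy": 0, "dz": 0, "yaw": -7.16, "hand": 1},
  {"dx": 0, "dy": 0, "dz": 0, "yaw": -7.16, "hand": 1},
  {"dx": 0, "dy": 0, "dz": 0, "yaw": -7.16, "hand": 1},
  {"dx": 0, "dy": 0, "dz": 0, "yaw": -7.16, "hand": 1},
  {"dx": 0, "dy": 0, "dz": 0, "yaw": -7.16, "hand": 1},
  {"dx": 0, "dy": 0, "dz": 0, "yaw": -7.16, "hand": 1},
  {"dx": 0, "dy": 0, "dz": 0, "yaw": -7.16, "hand": 1},
  {"dx": 0, "dy": 0, "dz": 0, "yaw": -7.16, "hand": 1},
  {"dx": 0, "dy": 0, "dz": 0, "yaw": -7.16, "hand": 1},
  {"dx": 0, "dy": 0, "dz": 0, "yaw": -7.16, "hand": 1},
])

```text
time: 8.28
ee_pos: [0.5067, 0.1622, 0.3292]
eef_rot: [-0.029, 0.354, 0.934, 0.041]
wrist_force: [0.5, 0.3, 0.5]
grip_width: 0.0856
```

Call:
servo_tool([
  {"dx": 0, "dy": 0, "dz": 0, "yaw": -7.16, "hand": 1},
  {"dx": 0, "dy": 0, "dz": 0, "yaw": -7.16, "hand": 1},
  {"dx": 0, "dy": 0, "dz": 0, "yaw": -7.16, "hand": 1},
  {"dx": 0, "dy": 0, "dz": 0, "yaw": -7.16, "hand": 1},
  {"dx": 0, "dy": 0, "dz": 0, "yaw": -7.16, "hand": 1},
  {"dx": 0, "dy": 0, "dz": 0, "yaw": -7.16, "hand": 1},
  {"dx": 0, "dy": 0, "dz": 0, "yaw": -7.16, "hand": 1},
  {"dx": 0, "dy": 0, "dz": 0, "yaw": -7.16, "hand": 1},
  {"dx": 0, "dy": 0, "dz": 0, "yaw": -7.16, "hand": 1},
  {"dx": 0, "dy": 0, "dz": 0, "yaw": -7.16, "hand": 1},
])

```text
time: 9.12
ee_pos: [0.5056, 0.1664, 0.3277]
eef_rot: [-0.001, -0.259, 0.965, 0.05]
wrist_force: [0.3, -0.4, -0.9]
grip_width: 0.0853
```

```bash
python3 -c "
from h import *
go([.53,.222,.23],99.3);tz()"
```

```text
t 9.12 pos [0.5056 0.1664 0.3277] xang -150.02 tilt 5.76 F [ 0.3 -0.4 -0.9] w 0.0853
yaw -69.32
after yaw d cm [-4.86 -4.26  9.52]
d cm [-4.67  2.61 10.19]
toolz [-0.0287  0.0962 -0.995 ] in unit-like deg: about [-1.65  5.51] q [ 0.261  0.291  0.316  1.599  0.1   -1.835]
```

Call:
servo_tool([
  {"dx": 0, "dy": 0, "dz": 0, "yaw": -7.16, "hand": 1},
  {"dx": 0, "dy": 0, "dz": 0, "yaw": -7.16, "hand": 1},
  {"dx": 0, "dy": 0, "dz": 0, "yaw": -7.16, "hand": 1},
  {"dx": 0, "dy": 0, "dz": 0, "yaw": -7.16, "hand": 1},
  {"dx": 0, "dy": 0, "dz": 0, "yaw": -7.16, "hand": 1},
  {"dx": 0, "dy": 0, "dz": 0, "yaw": -7.16, "hand": 1},
  {"dx": 0, "dy": 0, "dz": 0, "yaw": -7.16, "hand": 1},
  {"dx": 0, "dy": 0, "dz": 0, "yaw": -7.16, "hand": 1},
  {"dx": 0, "dy": 0, "dz": 0, "yaw": -7.16, "hand": 1},
  {"dx": 0, "dy": 0, "dz": 0, "yaw": -7.16, "hand": 1},
])

```text
time: 9.95
ee_pos: [0.5043, 0.1706, 0.3263]
eef_rot: [-0.027, 0.774, -0.631, -0.043]
wrist_force: [0.1, 0.7, -0.8]
grip_width: 0.0853
```

Call:
servo_tool([
  {"dx": 0, "dy": 0, "dz": 0, "yaw": -5, "hand": 1},
  {"dx": 0, "dy": 0, "dz": 0, "yaw": -5, "hand": 1},
])

```text
time: 10.12
ee_pos: [0.4962, 0.1961, 0.3256]
eef_rot: [-0.024, 0.814, -0.58, -0.029]
wrist_force: [0.0, 0.2, 0.3]
grip_width: 0.0858
```

```bash
python3 -c "
from h import *
go([.53,.222,.23],99.3);tz()"
```

```text
t 10.12 pos [0.4962 0.1961 0.3256] xang -71.0 tilt 4.32 F [0.  0.2 0.3] w 0.0858
yaw 9.7
after yaw d cm [-1.29 -3.71  9.7 ]
d cm [-0.63 -4.    9.65]
toolz [-0.0203  0.0725 -0.9972] in unit-like deg: about [-1.17  4.15] q [ 0.334  0.288  0.308  1.587  0.075 -3.139]
```

Call:
servo_tool([
  {"dx": 3, "dy": 0, "dz": 0, "yaw": -5, "hand": 1},
  {"dx": 3, "dy": 0, "dz": 0, "yaw": -5, "hand": 1},
])

```text
time: 10.28
ee_pos: [0.4888, 0.211, 0.3217]
eef_rot: [-0.01, 0.833, -0.553, -0.002]
wrist_force: [-0.5, 0.0, -0.3]
grip_width: 0.0854
```

```bash
python3 -c "
from h import *
go([.53,.222,.23],99.3);tz()"
```

```text
t 10.28 pos [0.4888 0.211  0.3217] xang -67.13 tilt 1.12 F [-0.5  0.  -0.3] w 0.0854
yaw 13.57
after yaw d cm [-0.29 -4.11  9.24]
d cm [ 0.72 -4.09  9.22]
toolz [ 0.0077  0.018  -0.9998] in unit-like deg: about [0.44 1.03] q [ 0.4    0.278  0.287  1.566  0.014 -3.141]
```

Call:
servo_tool([
  {"dx": 1, "dy": 0, "dz": 0, "yaw": -2, "hand": 1},
])

```text
time: 10.37
ee_pos: [0.4862, 0.2161, 0.3214]
eef_rot: [-0.006, 0.838, -0.546, 0.003]
wrist_force: [-0.1, -0.3, -0.4]
grip_width: 0.0853
```

```bash
python3 -c "
from h import *
go([.53,.222,.23],99.3);tz()"
```

```text
t 10.37 pos [0.4862 0.2161 0.3214] xang -66.13 tilt 0.81 F [-0.1 -0.3 -0.4] w 0.0853
yaw 14.57
after yaw d cm [ 0.14 -4.29  9.2 ]
d cm [ 1.25 -4.12  9.19]
toolz [ 0.0122  0.0071 -0.9999] in unit-like deg: about [0.7  0.41] q [ 4.170e-01  2.770e-01  2.850e-01  1.565e+00  2.000e-03 -3.141e+00]
```

Call:
servo_tool([
  {"dx": 0, "dy": 0, "dz": 0, "yaw": 7.16, "hand": 1},
  {"dx": 0, "dy": 0, "dz": 0, "yaw": 7.16, "hand": 1},
  {"dx": 0, "dy": 0, "dz": 0, "yaw": 7.16, "hand": 1},
  {"dx": 0, "dy": 0, "dz": 0, "yaw": 7.16, "hand": 1},
  {"dx": 0, "dy": 0, "dz": 0, "yaw": 7.16, "hand": 1},
  {"dx": 0, "dy": 0, "dz": 0, "yaw": 7.16, "hand": 1},
  {"dx": 0, "dy": 0, "dz": 0, "yaw": 7.16, "hand": 1},
  {"dx": 0, "dy": 0, "dz": 0, "yaw": 7.16, "hand": 1},
  {"dx": 0, "dy": 0, "dz": 0, "yaw": 7.16, "hand": 1},
  {"dx": 0, "dy": 0, "dz": 0, "yaw": 7.16, "hand": 1},
])

```text
time: 11.2
ee_pos: [0.4844, 0.2201, 0.3208]
eef_rot: [0.006, -0.358, 0.934, 0.002]
wrist_force: [0.8, -1.3, 0.2]
grip_width: 0.0854
```

Call:
servo_tool([
  {"dx": 0, "dy": 0, "dz": 0, "yaw": 7.16, "hand": 1},
  {"dx": 0, "dy": 0, "dz": 0, "yaw": 7.16, "hand": 1},
  {"dx": 0, "dy": 0, "dz": 0, "yaw": 7.16, "hand": 1},
  {"dx": 0, "dy": 0, "dz": 0, "yaw": 7.16, "hand": 1},
  {"dx": 0, "dy": 0, "dz": 0, "yaw": 7.16, "hand": 1},
  {"dx": 0, "dy": 0, "dz": 0, "yaw": 7.16, "hand": 1},
  {"dx": 0, "dy": 0, "dz": 0, "yaw": 7.16, "hand": 1},
  {"dx": 0, "dy": 0, "dz": 0, "yaw": 7.16, "hand": 1},
  {"dx": 0, "dy": 0, "dz": 0, "yaw": 7.16, "hand": 1},
  {"dx": 0, "dy": 0, "dz": 0, "yaw": 7.16, "hand": 1},
])

```text
time: 12.03
ee_pos: [0.4846, 0.2208, 0.3204]
eef_rot: [0.003, 0.256, 0.967, 0.005]
wrist_force: [-0.7, 0.5, -0.1]
grip_width: 0.0853
```

Call:
servo_tool([
  {"dx": 0, "dy": 0, "dz": 0, "yaw": 7.16, "hand": 1},
  {"dx": 0, "dy": 0, "dz": 0, "yaw": 7.16, "hand": 1},
  {"dx": 0, "dy": 0, "dz": 0, "yaw": 7.16, "hand": 1},
  {"dx": 0, "dy": 0, "dz": 0, "yaw": 7.16, "hand": 1},
  {"dx": 0, "dy": 0, "dz": 0, "yaw": 7.16, "hand": 1},
  {"dx": 0, "dy": 0, "dz": 0, "yaw": 7.16, "hand": 1},
  {"dx": 0, "dy": 0, "dz": 0, "yaw": 7.16, "hand": 1},
])

```text
time: 12.62
ee_pos: [0.4847, 0.2213, 0.3201]
eef_rot: [-0.0, 0.641, 0.767, 0.005]
wrist_force: [0.3, -0.4, 0.7]
grip_width: 0.0853
```

```bash
python3 -c "
from h import *
go([.5282,.226,.23],99.3);tz()"
```

```text
t 12.62 pos [0.4847 0.2213 0.3201] xang 100.21 tilt 0.55 F [ 0.3 -0.4  0.7] w 0.0853
yaw 0.91
after yaw d cm [-0.3   4.31  9.04]
d cm [-0.37  4.3   9.04]
toolz [ 0.0058  0.0075 -1.    ] in unit-like deg: about [0.33 0.43] q [0.426 0.284 0.29  1.569 0.004 0.248]
```

Call:
servo_tool([
  {"dx": -0.1, "dy": 1.45, "dz": 2, "yaw": 0.9, "hand": 1},
  {"dx": -0.1, "dy": 1.45, "dz": 2, "yaw": 0, "hand": 1},
  {"dx": -0.1, "dy": 1.4, "dz": 2, "yaw": 0, "hand": 1},
  {"dx": 0, "dy": 0, "dz": 0, "yaw": 0, "hand": 1},
])

```text
time: 12.95
ee_pos: [0.5302, 0.227, 0.2612]
eef_rot: [0.001, 0.649, 0.761, 0.008]
wrist_force: [-0.4, -0.2, -1.0]
grip_width: 0.0855
```

```bash
python3 - <<'E'
from h import *
p=manip.grab_frame("wrist");save(p,"w3.png")
X=cloud(p)
m=(X[...,1]>.12)&(X[...,1]<.29)&(X[...,0]>.3)&(X[...,0]<.75)
mm=m&(X[...,2]>.145)&(X[...,2]<.165);P=X[mm].astype(np.float32);r=cv2.minAreaRect(P[:,:2]*1000)
print("rib",len(P),r,np.median(P[:,2]))
go([r[0][0]/1000,r[0][1]/1000,.125],99.3);tz()
E
```

```text
rib 1909 ((528.0152587890625, 225.366943359375), (76.19706726074219, 9.951805114746094), 9.635135650634766) 0.15703163
t 13.0 pos [0.5297 0.2272 0.2633] xang 99.06 tilt 0.95 F [-0.1  0.3  0.4] w 0.0854
yaw -0.24
after yaw d cm [-0.28 -0.38 13.82]
d cm [-0.28 -0.38 13.82]
toolz [ 0.0121  0.0113 -0.9999] in unit-like deg: about [0.69 0.65] q [0.402 0.373 0.271 1.453 0.006 0.244]
```

View pics/w3.png

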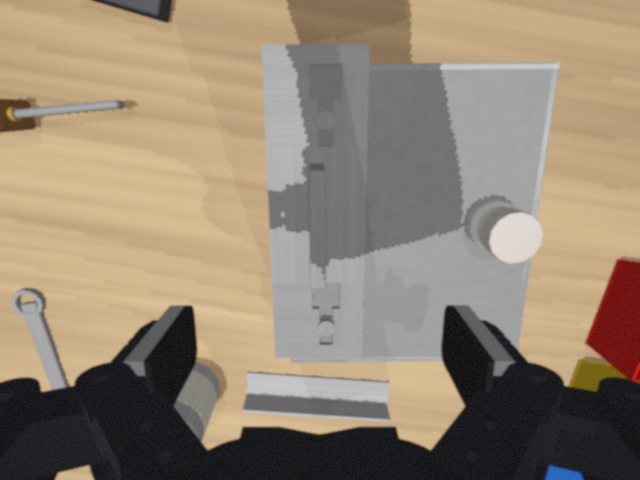

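```bash
python3 - <<'E'
from h import *
p=manip.grab_frame("wrist");save(p,"w3c.png",(240,30,400,380),1.7)
save(p,"w3d.png",(280,50,370,160),6);save(p,"w3e.png",(280,270,370,360),6)
import pickle;pickle.dump({k:p[k] for k in p},open("w3.pkl","wb"))
for t,z in[("keyhole",.115),("stud",.125)]:
    for r in manip.pinpoint(p,t)[:3]: print(t,r["confidence"],r["uv"],atz(p,r["uv"],z).round(4))
E
```

```text
keyhole 0.79 [324.2, 294.0] [0.5874 0.241  0.115 ]
stud 0.68 [324.7, 320.3] [0.6041 0.2439 0.125 ]
```

View pics/w3d.png

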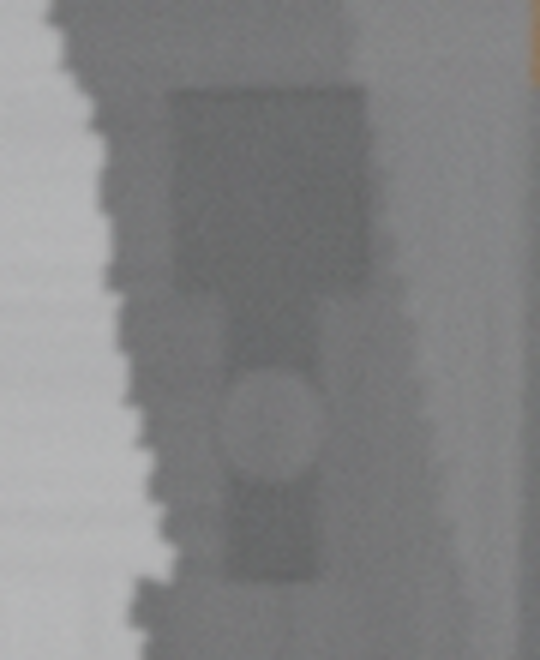

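View pics/w3e.png

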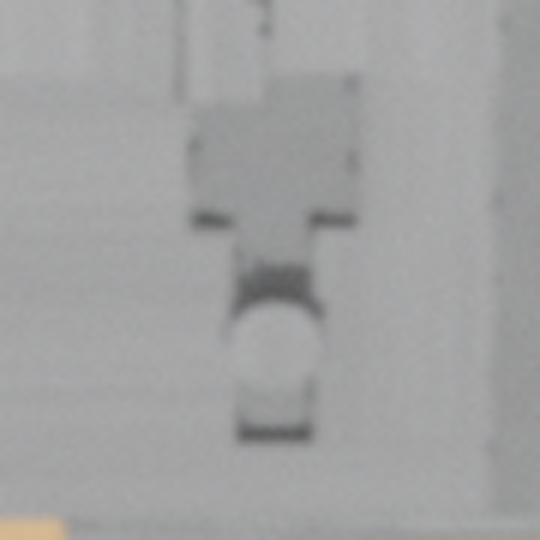

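```bash
python3 - <<'E'
from h import *
import pickle;p=pickle.load(open("w3.pkl","rb"))
e=np.array([.987,.161])
for n,uv,z in[("Ahole0",(325,65),.119),("Ahole1",(325,98.5),.119),("Aslotend",(325,146.3),.119),("Astud",(325,120.8),.125),("Bhole1",(325,306),.119),("Bslotend",(325,342.5),.119),("Bstud",(325.8,327.5),.125)]:
    x=atz(p,uv,z);print(n,x.round(4),(x[:2]@e).round(4))
E
```

```text
Ahole0 [0.4282 0.2156 0.119 ] 0.4573
Ahole1 [0.4483 0.2189 0.119 ] 0.4777
Aslotend [0.4785 0.2238 0.119 ] 0.5083
Astud [0.4621 0.221  0.125 ] 0.4917
Bhole1 [0.5953 0.2428 0.119 ] 0.6266
Bslotend [0.626  0.2478 0.119 ] 0.6578
Bstud [0.6099 0.2457 0.125 ] 0.6415
```

Call:
servo_tool([
  {"dx": -0.1, "dy": -0.1, "dz": 2.5, "yaw": -0.2, "hand": 1},
  {"dx": -0.1, "dy": -0.1, "dz": 2.5, "yaw": 0, "hand": 1},
  {"dx": -0.1, "dy": -0.1, "dz": 2.5, "yaw": 0, "hand": 1},
  {"dx": 0, "dy": 0, "dz": 2.5, "yaw": 0, "hand": 1},
  {"dx": 0, "dy": 0, "dz": 1, "yaw": 0, "hand": 1},
  {"dx": 0, "dy": 0, "dz": 0, "yaw": 0, "hand": 1},
])

```text
time: 13.65
ee_pos: [0.5331, 0.2291, 0.1669]
eef_rot: [0.007, 0.646, 0.763, 0.021]
wrist_force: [-0.7, 0.1, 0.4]
grip_width: 0.0854
```

```bash
python3 -c "
from h import *
go([.5280,.2254,.125],99.4);tz()"
```

```text
t 13.65 pos [0.5331 0.2291 0.1669] xang 99.45 tilt 2.56 F [-0.7  0.1  0.4] w 0.0854
yaw 0.05
after yaw d cm [-0.35 -0.73  4.16]
d cm [-0.35 -0.73  4.16]
toolz [ 0.0382  0.0231 -0.999 ] in unit-like deg: about [2.19 1.33] q [0.403 0.398 0.055 1.184 0.006 0.238]
```

Call:
servo_tool([
  {"dx": -0.2, "dy": -0.35, "dz": 0.5, "yaw": 0, "hand": 1},
  {"dx": -0.15, "dy": -0.38, "dz": 0.9, "yaw": 0, "hand": 1},
  {"dx": 0, "dy": 0, "dz": 0.9, "yaw": 0, "hand": 1},
  {"dx": 0, "dy": 0, "dz": 0.9, "yaw": 0, "hand": 1},
  {"dx": 0, "dy": 0, "dz": 0.6, "yaw": 0, "hand": 1},
  {"dx": 0, "dy": 0, "dz": 0, "yaw": 0, "hand": 1},
])

```text
time: 14.15
ee_pos: [0.5306, 0.2267, 0.1327]
eef_rot: [0.01, 0.646, 0.763, 0.026]
wrist_force: [-1.0, 0.5, -0.5]
grip_width: 0.0853
```

```bash
python3 -c "
from h import *
go([.5280,.2254,.125],99.4);tz()"
```

```text
t 14.15 pos [0.5306 0.2267 0.1327] xang 99.49 tilt 3.22 F [-1.   0.5 -0.5] w 0.0853
yaw 0.09
after yaw d cm [-0.1  -0.32  0.75]
d cm [-0.1  -0.32  0.75]
toolz [ 0.0488  0.0278 -0.9984] in unit-like deg: about [2.8  1.59] q [ 0.4    0.408 -0.024  1.083  0.007  0.235]
```

Call:
servo_tool([
  {"dx": -0.1, "dy": -0.3, "dz": 0.5, "yaw": 0, "hand": 1},
  {"dx": 0, "dy": 0, "dz": 0.2, "yaw": 0, "hand": 0},
  {"dx": 0, "dy": 0, "dz": 0, "yaw": 0, "hand": 0},
  {"dx": 0, "dy": 0, "dz": 0, "yaw": 0, "hand": 0},
  {"dx": 0, "dy": 0, "dz": 0, "yaw": 0, "hand": 0},
], force=50)

```text
time: 14.57
ee_pos: [0.5283, 0.2254, 0.1247]
eef_rot: [0.01, 0.646, 0.763, 0.026]
wrist_force: [0.7, -0.0, 0.2]
grip_width: 0.0389
```

```bash
python3 -c "
from h import *
go([.5280,.2254,.125],99.4);tz()"
```

```text
t 14.57 pos [0.5283 0.2254 0.1247] xang 99.48 tilt 3.22 F [ 0.7 -0.   0.2] w 0.0389
yaw 0.08
after yaw d cm [ 0.01 -0.03 -0.03]
d cm [ 0.01 -0.03 -0.03]
toolz [ 0.0489  0.0278 -0.9984] in unit-like deg: about [2.8  1.59] q [ 0.4    0.409 -0.044  1.061  0.007  0.235]
```

Call:
servo_tool([
  {"dx": 0, "dy": 0, "dz": 0, "yaw": 0, "hand": 0},
  {"dx": 0, "dy": 0, "dz": 0, "yaw": 0, "hand": 0},
  {"dx": 0, "dy": 0, "dz": 0, "yaw": 0, "hand": 0},
  {"dx": 0, "dy": 0, "dz": 0, "yaw": 0, "hand": 0},
])

```text
time: 14.9
ee_pos: [0.5287, 0.2257, 0.1253]
eef_rot: [0.01, 0.646, 0.763, 0.027]
wrist_force: [0.9, 0.4, -1.2]
grip_width: 0.0095
```

```bash
python3 -c "
from h import *
go([.5280+.0247,.2254+.004,.125],99.4);tz()"
```

```text
t 14.9 pos [0.5287 0.2257 0.1253] xang 99.49 tilt 3.29 F [ 0.9  0.4 -1.2] w 0.0095
yaw 0.09
after yaw d cm [-0.03  2.42  0.16]
d cm [-0.03  2.42  0.16]
toolz [ 0.0498  0.0285 -0.9984] in unit-like deg: about [2.85 1.63] q [ 0.4    0.409 -0.043  1.062  0.007  0.235]
```

Call:
servo_tool([
  {"dx": 0, "dy": 0.5, "dz": 0.025, "yaw": 0, "hand": 0},
  {"dx": 0, "dy": 0.5, "dz": 0.025, "yaw": 0, "hand": 0},
  {"dx": 0, "dy": 0.5, "dz": 0.025, "yaw": 0, "hand": 0},
  {"dx": 0, "dy": 0.5, "dz": 0.025, "yaw": 0, "hand": 0},
  {"dx": 0, "dy": 0.5, "dz": 0.025, "yaw": 0, "hand": 0},
  {"dx": 0, "dy": 0, "dz": 0, "yaw": 0, "hand": 0},
])

```text
time: 15.4
ee_pos: [0.5557, 0.2301, 0.1252]
eef_rot: [0.01, 0.646, 0.763, 0.027]
wrist_force: [-0.4, -0.4, -0.1]
grip_width: 0.0092
```

```bash
python3 - <<'E'
from h import *
go([.5287+.0243,.2257+.004,.125],99.4);tz()
p=manip.grab_frame("wrist");save(p,"w4.png")
E
```

```text
t 15.4 pos [0.5557 0.2301 0.1252] xang 99.49 tilt 3.24 F [-0.4 -0.4 -0.1] w 0.0092
yaw 0.09
after yaw d cm [ 0.01 -0.28  0.01]
d cm [ 0.01 -0.28  0.01]
toolz [ 0.0492  0.0279 -0.9984] in unit-like deg: about [2.82 1.6 ] q [0.389 0.459 0.036 1.091 0.007 0.224]
```

View pics/w4.png

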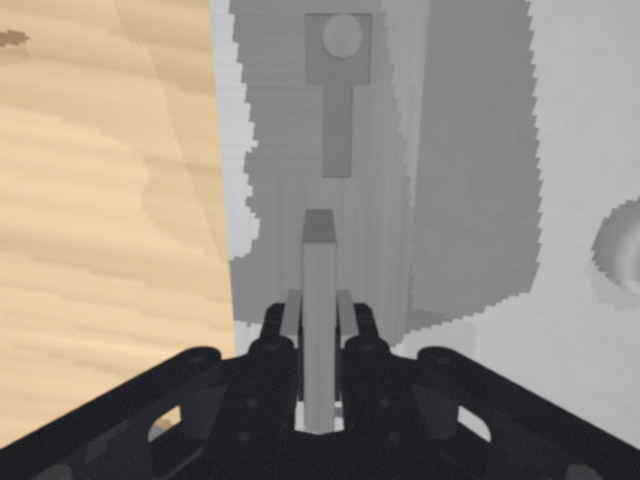

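```bash
python3 - <<'E'
from h import *
p=manip.grab_frame("wrist")
e=np.array([.987,.163]);n=np.array([-.163,.987])
for nm,uv,z in[("h0",(338,13),.119),("h1",(338,85),.119),("slotend",(338,177),.119),("stud",(342,35),.125),("hl",(305,49),.119),("hr",(371,49),.119)]:
    x=atz(p,uv,z)[:2];print(nm,(x@e).round(4),(x@n).round(4))
E
```

```text
h0 0.4846 0.1416
h1 0.5057 0.142
slotend 0.5361 0.1425
stud 0.4916 0.1426
hl 0.4949 0.1312
hr 0.4949 0.1524
```

Call:
servo_tool([
  {"dx": 0, "dy": -0.35, "dz": -0.02, "yaw": 0, "hand": 0},
  {"dx": 0, "dy": 0, "dz": 0, "yaw": 0, "hand": 0},
])

```text
time: 15.67
ee_pos: [0.5518, 0.2294, 0.1252]
eef_rot: [0.01, 0.646, 0.763, 0.027]
wrist_force: [-1.7, 0.3, 1.1]
grip_width: 0.0096
```

```bash
python3 - <<'E'
from h import *
p,R,s=pose();go(p+[0,0,.06],99.4)
p=manip.grab_frame("wrist");save(p,"w5.png",(240,0,440,200),3)
for t in["stud","keyhole"]:
    for r in manip.pinpoint(p,t)[:2]: print(t,r["confidence"],r["uv"])
E
```

```text
t 15.67 pos [0.5518 0.2294 0.1252] xang 99.49 tilt 3.25 F [-1.7  0.3  1.1] w 0.0096
yaw 0.09
after yaw d cm [ 0.12  0.32 -5.99]
d cm [ 0.12  0.32 -5.99]
stud 0.87 [335.1, 420.9]
keyhole 0.93 [329.5, 422.5]
```

View pics/w5.png

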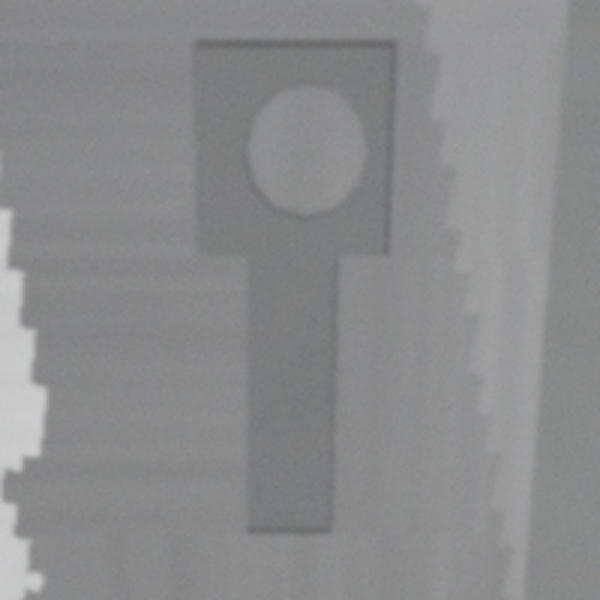

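Call:
servo_tool([
  {"dx": 0.01, "dy": 0.03, "dz": -0.5, "yaw": 0, "hand": 0},
  {"dx": 0.01, "dy": 0.03, "dz": -0.5, "yaw": 0, "hand": 0},
  {"dx": 0.01, "dy": 0.03, "dz": -0.5, "yaw": 0, "hand": 0},
  {"dx": 0.01, "dy": 0.03, "dz": -0.5, "yaw": 0, "hand": 0},
])

```text
time: 16.15
ee_pos: [0.5497, 0.2287, 0.1445]
eef_rot: [0.008, 0.646, 0.763, 0.024]
wrist_force: [1.3, -0.0, -2.8]
grip_width: 0.009
```

```bash
python3 - <<'E'
from h import *
p,R,s=pose();go(p+[0,0,.06],99.4);tz()
p=manip.grab_frame("wrist");save(p,"w6.png")
E
```

```text
t 16.15 pos [0.5497 0.2287 0.1445] xang 99.5 tilt 2.92 F [ 1.3 -0.  -2.8] w 0.009
yaw 0.1
after yaw d cm [ 0.11  0.29 -5.99]
d cm [ 0.11  0.29 -5.99]
toolz [ 0.044   0.0258 -0.9987] in unit-like deg: about [2.52 1.48] q [0.391 0.437 0.055 1.138 0.007 0.225]
```

View pics/w6.png

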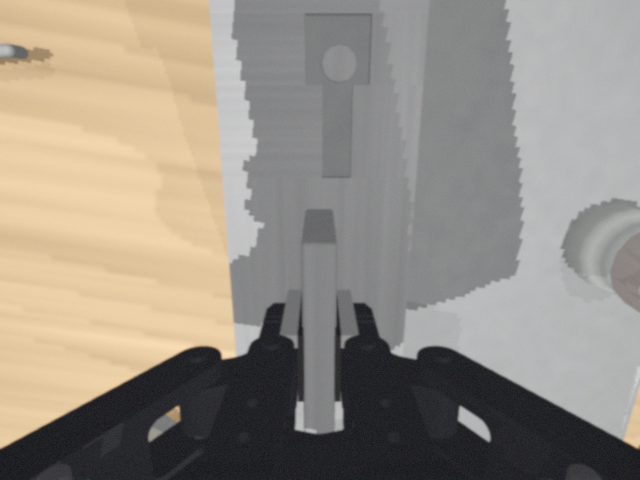

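Call:
servo_tool([
  {"dx": 0.03, "dy": 0.1, "dz": -2, "yaw": 0, "hand": 0},
  {"dx": 0.03, "dy": 0.1, "dz": -2.2, "yaw": 0, "hand": 0},
  {"dx": 0.03, "dy": 0.1, "dz": -2.2, "yaw": 0, "hand": 0},
  {"dx": -2, "dy": 0, "dz": -1, "yaw": 3.1, "hand": 0},
  {"dx": -3, "dy": 0, "dz": 0, "yaw": 3.1, "hand": 0},
  {"dx": -3, "dy": 0, "dz": 0, "yaw": 3.1, "hand": 0},
  {"dx": -3, "dy": 0, "dz": 0, "yaw": 0, "hand": 0},
  {"dx": -3, "dy": 0, "dz": 0, "yaw": 0, "hand": 0},
  {"dx": -3, "dy": 0, "dz": 0, "yaw": 0, "hand": 0},
  {"dx": -3, "dy": 0, "dz": 0, "yaw": 0, "hand": 0},
])

```text
time: 17.03
ee_pos: [0.5608, 0.0291, 0.2224]
eef_rot: [0.008, 0.704, 0.71, 0.03]
wrist_force: [0.8, -0.2, -2.1]
grip_width: 0.0089
```

```bash
python3 - <<'E'
from h import *
go([.487,-.350,.1],90.4);tz()
E
```

```text
t 17.03 pos [0.5608 0.0291 0.2224] xang 90.55 tilt 3.58 F [ 0.8 -0.2 -2.1] w 0.0089
yaw 0.15
after yaw d cm [-38.21  -8.24  10.66]
d cm [-38.19  -8.33  10.65]
toolz [ 0.0543  0.0307 -0.9981] in unit-like deg: about [3.11 1.76] q [0.036 0.322 0.091 1.284 0.029 0.028]
```

Call:
servo_tool([
  {"dx": -3.2, "dy": -0.7, "dz": 0, "yaw": 0, "hand": 0},
  {"dx": -3.2, "dy": -0.7, "dz": 0, "yaw": 0, "hand": 0},
  {"dx": -3.2, "dy": -0.7, "dz": 0, "yaw": 0, "hand": 0},
  {"dx": -3.2, "dy": -0.7, "dz": 0, "yaw": 0, "hand": 0},
  {"dx": -3.2, "dy": -0.7, "dz": 0, "yaw": 0, "hand": 0},
  {"dx": -3.2, "dy": -0.7, "dz": 0, "yaw": 0, "hand": 0},
  {"dx": -3.2, "dy": -0.7, "dz": 0, "yaw": 0, "hand": 0},
  {"dx": -3.2, "dy": -0.7, "dz": 0, "yaw": 0, "hand": 0},
  {"dx": -3.2, "dy": -0.7, "dz": 0, "yaw": 0, "hand": 0},
  {"dx": -3.2, "dy": -0.7, "dz": 0, "yaw": 0, "hand": 0},
])

```text
time: 17.87
ee_pos: [0.4917, -0.307, 0.213]
eef_rot: [0.013, 0.703, 0.71, 0.032]
wrist_force: [-0.2, -1.3, -1.6]
grip_width: 0.0091
```

```bash
python3 - <<'E'
from h import *
go([.487,-.350,.1],90.4);tz()
E
```

```text
t 17.87 pos [ 0.4917 -0.307   0.213 ] xang 90.65 tilt 3.97 F [-0.2 -1.3 -1.6] w 0.0091
yaw 0.25
after yaw d cm [-4.6  -1.21 11.12]
d cm [-4.6  -1.23 11.12]
toolz [ 0.0634  0.0278 -0.9976] in unit-like deg: about [3.63 1.59] q [-0.589  0.377  0.145  1.301  0.058 -0.598]
```

Call:
servo_tool([
  {"dx": -1.5, "dy": -0.4, "dz": 1.5, "yaw": 0.2, "hand": 0},
  {"dx": -1.5, "dy": -0.4, "dz": 1.8, "yaw": 0, "hand": 0},
  {"dx": -1.5, "dy": -0.4, "dz": 1.8, "yaw": 0, "hand": 0},
  {"dx": 0, "dy": 0, "dz": 1.8, "yaw": 0, "hand": 0},
  {"dx": 0, "dy": 0, "dz": 1.8, "yaw": 0, "hand": 0},
  {"dx": 0, "dy": 0, "dz": 1.8, "yaw": 0, "hand": 0},
  {"dx": 0, "dy": 0, "dz": 1.5, "yaw": 0, "hand": 0},
  {"dx": 0, "dy": 0, "dz": 0.5, "yaw": 0, "hand": 0},
])

```text
time: 18.53
ee_pos: [0.4869, -0.3654, 0.0861]
eef_rot: [0.02, 0.71, 0.704, 0.031]
wrist_force: [-0.9, 0.3, -1.3]
grip_width: 0.0092
```

```bash
python3 - <<'E'
from h import *
go([.487,-.350,.03],90.4);tz()
p=manip.grab_frame("scene");save(p,"s2.png",(160,200,360,350),4)
p=manip.grab_frame("side");save(p,"s3.png",(260,150,460,300),4)
E
```

```text
t 18.53 pos [ 0.4869 -0.3654  0.0861] xang 89.56 tilt 4.24 F [-0.9  0.3 -1.3] w 0.0092
yaw -0.84
after yaw d cm [ 1.45 -0.38  5.62]
d cm [ 1.45 -0.41  5.62]
toolz [ 0.0723  0.0155 -0.9973] in unit-like deg: about [4.14 0.89] q [-0.672  0.513  0.013  1.024  0.057 -0.663]
```

View pics/s2.png

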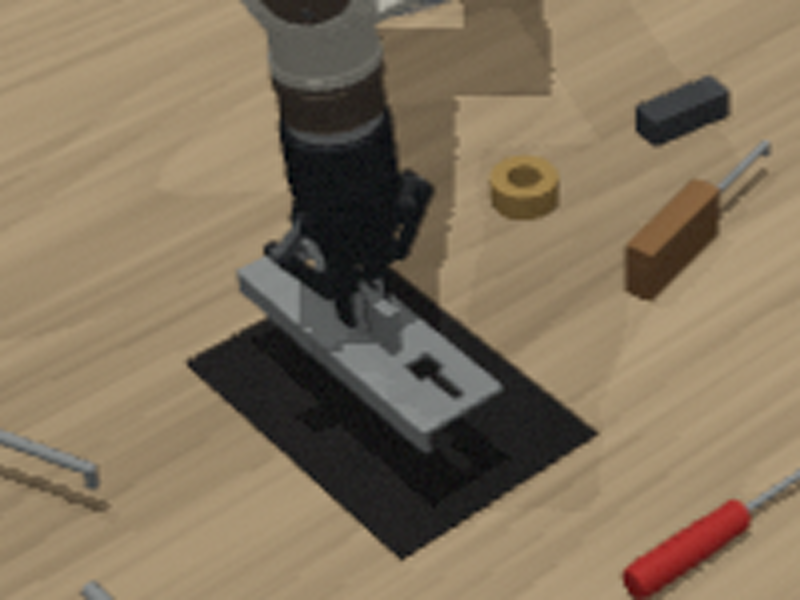

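View pics/s3.png

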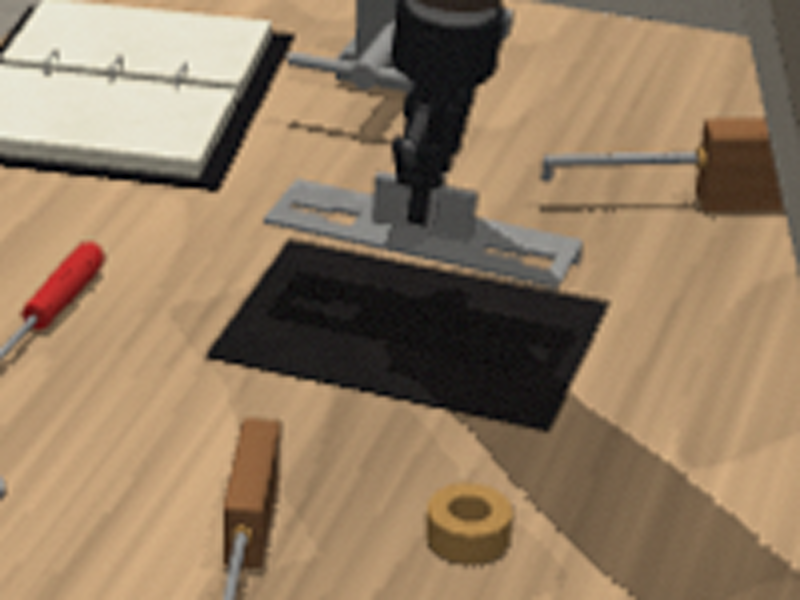

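Call:
servo_tool([
  {"dx": 0.5, "dy": -0.1, "dz": 1.2, "yaw": -0.8, "hand": 0},
  {"dx": 0.5, "dy": -0.15, "dz": 1.2, "yaw": 0, "hand": 0},
  {"dx": 0.4, "dy": -0.15, "dz": 1.2, "yaw": 0, "hand": 0},
  {"dx": 0, "dy": 0, "dz": 0.5, "yaw": 0, "hand": 0},
  {"dx": 0, "dy": 0, "dz": 0.2, "yaw": 0, "hand": 0},
])

```text
time: 19.05
ee_pos: [0.4917, -0.3544, 0.0516]
eef_rot: [0.028, 0.704, 0.709, 0.032]
wrist_force: [-0.1, -0.7, -2.9]
grip_width: 0.0093
```

```bash
python3 - <<'E'
from h import *
go([.487,-.350,.03],90.4);tz()
E
```

```text
t 19.05 pos [ 0.4917 -0.3544  0.0516] xang 90.44 tilt 4.86 F [-0.1 -0.7 -2.9] w 0.0093
yaw 0.04
after yaw d cm [ 0.43 -0.65  2.12]
d cm [ 0.43 -0.65  2.12]
toolz [ 0.0845  0.006  -0.9964] in unit-like deg: about [4.84 0.34] q [-0.653  0.532 -0.057  0.919  0.056 -0.658]
```

Call:
servo_tool([
  {"dx": 0.2, "dy": -0.35, "dz": 0.6, "yaw": 0, "hand": 0},
  {"dx": 0.2, "dy": -0.3, "dz": 0.6, "yaw": 0, "hand": 0},
  {"dx": 0, "dy": 0, "dz": 0.3, "yaw": 0, "hand": 0},
  {"dx": 0, "dy": 0, "dz": 0.2, "yaw": 0, "hand": 0},
])

```text
time: 19.38
ee_pos: [0.4887, -0.3521, 0.0367]
eef_rot: [0.031, 0.704, 0.709, 0.032]
wrist_force: [-0.1, -0.1, -2.1]
grip_width: 0.0093
```

```bash
python3 - <<'E'
from h import *
go([.487,-.350,.03],90.4);tz()
E
```

```text
t 19.38 pos [ 0.4887 -0.3521  0.0367] xang 90.44 tilt 5.16 F [-0.1 -0.1 -2.1] w 0.0093
yaw 0.04
after yaw d cm [ 0.21 -0.22  0.65]
d cm [ 0.21 -0.22  0.65]
toolz [ 0.0899  0.0016 -0.9959] in unit-like deg: about [5.15 0.09] q [-0.653  0.538 -0.093  0.87   0.056 -0.658]
```

Call:
servo_tool([
  {"dx": 0.15, "dy": -0.2, "dz": 0.25, "yaw": 0, "hand": 0},
  {"dx": 0, "dy": 0, "dz": 0.2, "yaw": 0, "hand": 0},
])

```text
time: 19.55
ee_pos: [0.4871, -0.3509, 0.0321]
eef_rot: [0.032, 0.704, 0.709, 0.032]
wrist_force: [0.2, 0.7, 0.9]
grip_width: 0.0096
```

```bash
python3 - <<'E'
from h import *
go([.487,-.350,.03],90.4);tz()
E
```

```text
t 19.55 pos [ 0.4871 -0.3509  0.0321] xang 90.42 tilt 5.2 F [0.2 0.7 0.9] w 0.0096
yaw 0.02
after yaw d cm [ 0.09 -0.03  0.21]
d cm [ 0.09 -0.03  0.21]
toolz [ 0.0906  0.001  -0.9959] in unit-like deg: about [5.19 0.06] q [-0.653  0.539 -0.104  0.856  0.056 -0.658]
```

Call:
servo_tool([
  {"dx": 0, "dy": 0, "dz": 0.1, "yaw": 0, "hand": 0.2},
  {"dx": 0, "dy": 0, "dz": 0, "yaw": 0, "hand": 0.3},
  {"dx": 0, "dy": 0, "dz": 0, "yaw": 0, "hand": 0.5},
  {"dx": 0, "dy": 0, "dz": 0, "yaw": 0, "hand": 0.8},
  {"dx": 0, "dy": 0, "dz": 0, "yaw": 0, "hand": 1},
  {"dx": 0, "dy": 0, "dz": 0, "yaw": 0, "hand": 1},
  {"dx": 0, "dy": 0, "dz": 0, "yaw": 0, "hand": 1},
])

```text
time: 20.13
ee_pos: [0.4892, -0.3523, 0.0332]
eef_rot: [0.034, 0.704, 0.709, 0.033]
wrist_force: [0.0, 0.1, 0.2]
grip_width: 0.0837
```

```bash
python3 - <<'E'
from h import *
p,R,s=pose();go(p+[0,0,.1],90.4);tz()
p=manip.grab_frame("wrist");save(p,"w7.png")
E
```

```text
t 20.13 pos [ 0.4892 -0.3523  0.0332] xang 90.42 tilt 5.45 F [0.  0.1 0.2] w 0.0837
yaw 0.02
after yaw d cm [-0.02  0.95 -9.95]
d cm [-0.02  0.95 -9.95]
toolz [ 0.095  -0.0017 -0.9955] in unit-like deg: about [ 5.44 -0.1 ] q [-0.652  0.539 -0.102  0.853  0.056 -0.658]
```

View pics/w7.png

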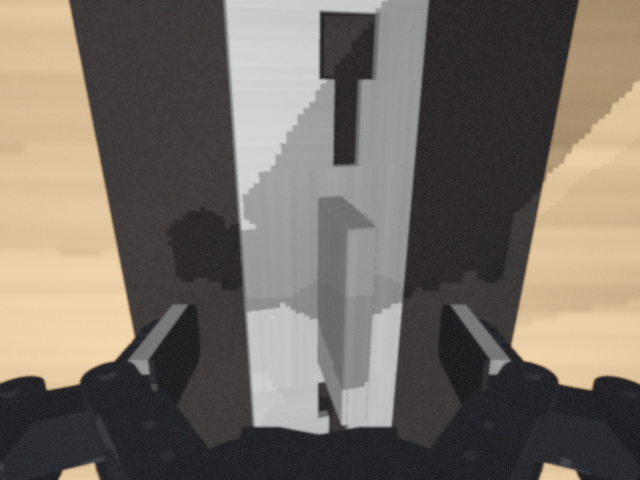

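Call:
servo_tool([
  {"dx": 0, "dy": 0.1, "dz": -1, "yaw": 0, "hand": 1},
  {"dx": 0, "dy": 0.2, "dz": -2, "yaw": 0, "hand": 1},
  {"dx": 0, "dy": 0.3, "dz": -3, "yaw": 0, "hand": 1},
  {"dx": 0, "dy": 0.3, "dz": -3, "yaw": 0, "hand": 1},
  {"dx": 0, "dy": 0.3, "dz": -3, "yaw": 0, "hand": 1},
  {"dx": 0, "dy": 0.3, "dz": -3, "yaw": 0, "hand": 1},
])

```text
time: 20.68
ee_pos: [0.4849, -0.3483, 0.1834]
eef_rot: [0.025, 0.704, 0.709, 0.032]
wrist_force: [0.8, -0.5, -0.4]
grip_width: 0.0853
```

```bash
python3 - <<'E'
from h import *
go([.45,-.13,.22],15);tz()
p=manip.grab_frame("scene");X=cloud(p);save(p,"s4.png",(180,180,420,360),3.3)
m=(X[...,0]>.35)&(X[...,0]<.62)&(X[...,1]>-.46)&(X[...,1]<-.22)
for q in["keeper","hook"]:
    for r in manip.pinpoint(p,q)[:2]: print(q,r["confidence"],r["uv"],dep(p,r["uv"]))
E
```

```text
t 20.68 pos [ 0.4849 -0.3483  0.1834] xang 90.4 tilt 4.62 F [ 0.8 -0.5 -0.4] w 0.0853
yaw 75.4
after yaw d cm [  2.31 -21.63  -5.39]
d cm [21.89 -3.05 -3.72]
toolz [ 0.08    0.0093 -0.9967] in unit-like deg: about [4.59 0.53] q [-0.651  0.41   0.115  1.218  0.056 -0.656]
keeper 0.75 [258.5, 296.7] [ 0.49684222 -0.35052661  0.01894278]
keeper 0.43 [346.6, 329.5] [ 0.75280408 -0.2436782   0.01239748]
hook 0.78 [328.2, 263.4] [ 0.53034155 -0.10698937  0.03015057]
hook 0.64 [124.2, 307.6] [ 0.27885017 -0.65871592  0.01409317]
```

View pics/s4.png

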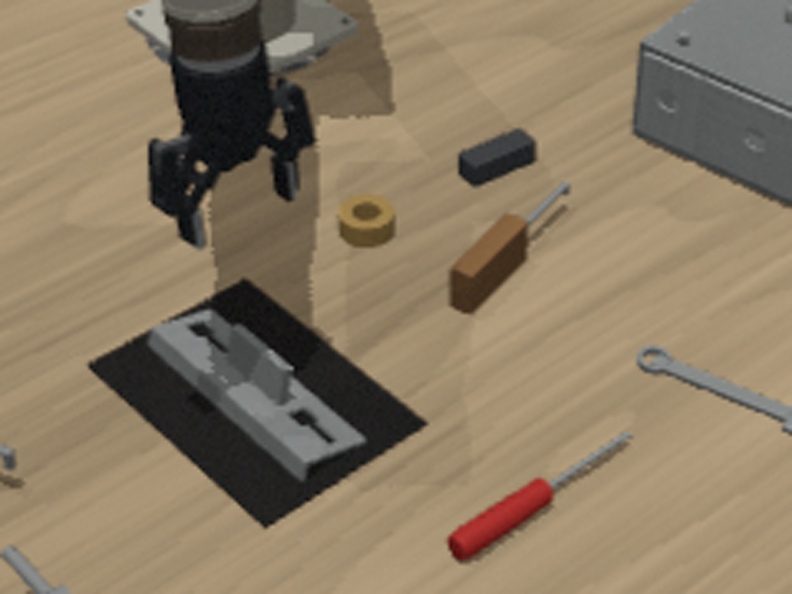

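Call:
servo_tool([
  {"dx": 0, "dy": 0, "dz": -0.4, "yaw": 7.16, "hand": 1},
  {"dx": 0, "dy": 0, "dz": -0.4, "yaw": 7.16, "hand": 1},
  {"dx": 0, "dy": 0, "dz": -0.4, "yaw": 7.16, "hand": 1},
  {"dx": 0, "dy": 0, "dz": -0.4, "yaw": 7.16, "hand": 1},
  {"dx": 0, "dy": 0, "dz": -0.4, "yaw": 7.16, "hand": 1},
  {"dx": 0, "dy": 0, "dz": -0.4, "yaw": 7.16, "hand": 1},
  {"dx": 0, "dy": 0, "dz": -0.4, "yaw": 7.16, "hand": 1},
  {"dx": 0, "dy": 0, "dz": -0.4, "yaw": 7.16, "hand": 1},
  {"dx": 0, "dy": 0, "dz": -0.4, "yaw": 7.16, "hand": 1},
  {"dx": 0, "dy": 0, "dz": -0.4, "yaw": 7.16, "hand": 1},
])

```text
time: 21.67
ee_pos: [0.4773, -0.3457, 0.2186]
eef_rot: [-0.002, 0.986, 0.16, 0.036]
wrist_force: [0.7, 0.2, -0.3]
grip_width: 0.0852
```

```bash
python3 - <<'E'
from h import *
go([.505,-.12,.20],15);tz()
E
```

```text
t 21.67 pos [ 0.4773 -0.3457  0.2186] xang 18.47 tilt 4.18 F [ 0.7  0.2 -0.3] w 0.0852
yaw 3.47
after yaw d cm [  8.36 -21.1    2.3 ]
d cm [  9.61 -20.55   2.4 ]
toolz [ 0.0713  0.0154 -0.9973] in unit-like deg: about [4.09 0.88] q [-0.655  0.386  0.173  1.31   0.056  0.595]
```

Call:
servo_tool([
  {"dx": 1.3, "dy": -3, "dz": 0.3, "yaw": 3.4, "hand": 1},
  {"dx": 1.3, "dy": -3, "dz": 0.3, "yaw": 0, "hand": 1},
  {"dx": 1.3, "dy": -3, "dz": 0.3, "yaw": 0, "hand": 1},
  {"dx": 1.3, "dy": -3, "dz": 0.3, "yaw": 0, "hand": 1},
  {"dx": 1.3, "dy": -3, "dz": 0.3, "yaw": 0, "hand": 1},
  {"dx": 1.3, "dy": -3, "dz": 0.3, "yaw": 0, "hand": 1},
  {"dx": 0, "dy": 0, "dz": 0, "yaw": 0, "hand": 1},
])

```text
time: 22.25
ee_pos: [0.5025, -0.1453, 0.1982]
eef_rot: [-0.006, 0.992, 0.123, 0.031]
wrist_force: [-1.0, -0.8, -0.4]
grip_width: 0.0855
```

```bash
python3 - <<'E'
from h import *
go([.511,-.091,.1],15);tz()
p=manip.grab_frame("wrist");save(p,"w8.png")
X=cloud(p)
m=(X[...,1]>-.25)&(X[...,1]<.0)&(X[...,0]>.43)&(X[...,0]<.6)
mm=m&(X[...,2]>.045)&(X[...,2]<.06);P=X[mm].astype(np.float32);print(len(P),cv2.minAreaRect(P[:,:2]*1000),np.median(P[:,2]))
mm=m&(X[...,2]>.02)&(X[...,2]<.06);P=X[mm].astype(np.float32);print(len(P),cv2.minAreaRect(P[:,:2]*1000))
for q in["hook_grip","wide_tray_hole","narrow_tray_hole"]:
    for r in manip.pinpoint(p,q)[:2]: print(q,r["confidence"],r["uv"],dep(p,r["uv"]))
E
```

```text
t 22.25 pos [ 0.5025 -0.1453  0.1982] xang 14.09 tilt 3.63 F [-1.  -0.8 -0.4] w 0.0855
yaw -0.91
after yaw d cm [ 1.6  -4.99  9.96]
d cm [ 1.52 -5.02  9.96]
toolz [ 0.0604  0.0193 -0.998 ] in unit-like deg: about [3.46 1.11] q [-0.303  0.262 -0.056  1.201  0.036  1.023]
5425 ((511.7373962402344, -92.10137939453125), (26.26699447631836, 100.03520965576172), 14.211390495300293) 0.04995008
6432 ((506.1026916503906, -69.94187927246094), (26.29679298400879, 145.76490783691406), 14.22667121887207)
hook_grip 0.89 [331.6, 148.1] [ 0.50801324 -0.09052877  0.05024334]
narrow_tray_hole 0.49 [151.4, 148.8] [ 3.74959597e-01 -1.26588431e-01  2.67295667e-04]
```

View pics/w8.png

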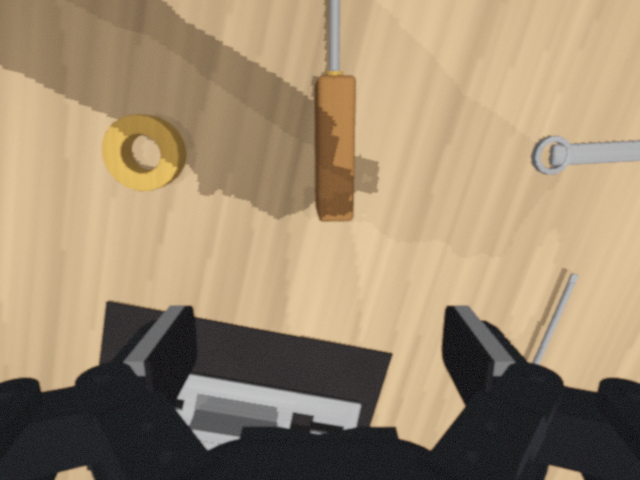

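```bash
python3 - <<'E'
from h import *
go([.5117,-.0921,.016],14.2)
E
```

```text
t 22.45 pos [ 0.503  -0.1511  0.1993] xang 13.74 tilt 3.69 F [-0.7 -0.5  0.5] w 0.0855
yaw -0.46
after yaw d cm [ 1.11 -5.51 18.44]
d cm [ 1.07 -5.53 18.43]
```

Call:
servo_tool([
  {"dx": 0.3, "dy": -1.4, "dz": 1.5, "yaw": -0.5, "hand": 1},
  {"dx": 0.3, "dy": -1.4, "dz": 2, "yaw": 0, "hand": 1},
  {"dx": 0.3, "dy": -1.4, "dz": 2, "yaw": 0, "hand": 1},
  {"dx": 0.2, "dy": -1.3, "dz": 2, "yaw": 0, "hand": 1},
  {"dx": 0, "dy": 0, "dz": 2, "yaw": 0, "hand": 1},
  {"dx": 0, "dy": 0, "dz": 1, "yaw": 0, "hand": 1},
  {"dx": 0, "dy": 0, "dz": 0, "yaw": 0, "hand": 1},
])

```text
time: 23.03
ee_pos: [0.5092, -0.1044, 0.0929]
eef_rot: [-0.001, 0.993, 0.114, 0.035]
wrist_force: [-1.1, 0.5, 0.8]
grip_width: 0.0854
```

```bash
python3 - <<'E'
from h import *
go([.5117,-.0921,.016],14.2);tz()
p=manip.grab_frame("wrist");save(p,"w9.png")
E
```

```text
t 23.03 pos [ 0.5092 -0.1044  0.0929] xang 13.16 tilt 4.02 F [-1.1  0.5  0.8] w 0.0854
yaw -1.04
after yaw d cm [ 0.   -1.18  7.7 ]
d cm [-0.02 -1.19  7.7 ]
toolz [ 0.0694  0.0093 -0.9975] in unit-like deg: about [3.98 0.53] q [-0.216  0.336 -0.25   0.919  0.024  1.126]
```

View pics/w9.png

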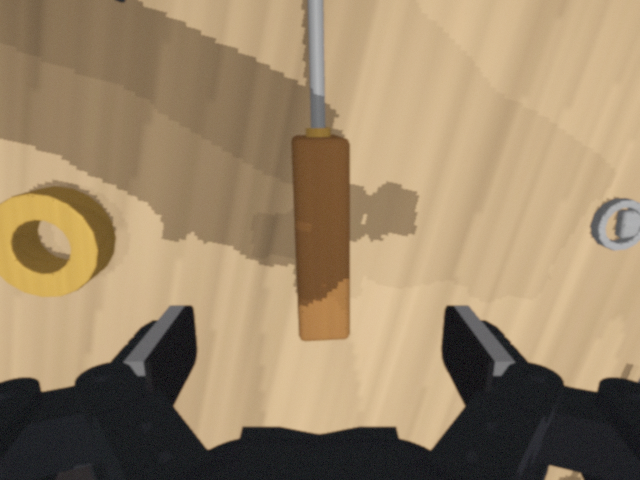

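Call:
servo_tool([
  {"dx": 0, "dy": -0.6, "dz": 1.5, "yaw": -1, "hand": 1},
  {"dx": 0, "dy": -0.6, "dz": 1.5, "yaw": 0, "hand": 1},
  {"dx": 0, "dy": 0, "dz": 1.5, "yaw": 0, "hand": 1},
  {"dx": 0, "dy": 0, "dz": 1.5, "yaw": 0, "hand": 1},
  {"dx": 0, "dy": 0, "dz": 0.7, "yaw": 0, "hand": 1},
  {"dx": 0, "dy": 0, "dz": 0, "yaw": 0, "hand": 1},
])

```text
time: 23.58
ee_pos: [0.5177, -0.1008, 0.0312]
eef_rot: [0.003, 0.992, 0.117, 0.041]
wrist_force: [-0.3, -0.0, 0.4]
grip_width: 0.0854
```

```bash
python3 - <<'E'
from h import *
go([.5117,-.0921,.016],14.2);tz()
E
```

```text
t 23.58 pos [ 0.5177 -0.1008  0.0312] xang 13.52 tilt 4.76 F [-0.3 -0.   0.4] w 0.0854
yaw -0.68
after yaw d cm [-0.49 -1.01  1.47]
d cm [-0.5  -1.01  1.47]
toolz [ 0.0828  0.0043 -0.9966] in unit-like deg: about [4.75 0.24] q [-0.204  0.417 -0.32   0.754  0.021  1.132]
```

Call:
servo_tool([
  {"dx": -0.2, "dy": -0.5, "dz": 0.5, "yaw": -0.6, "hand": 1},
  {"dx": -0.15, "dy": -0.5, "dz": 0.5, "yaw": 0, "hand": 1},
  {"dx": 0, "dy": 0, "dz": 0.3, "yaw": 0, "hand": 1},
  {"dx": 0, "dy": 0, "dz": 0, "yaw": 0, "hand": 0.5},
])

```text
time: 23.92
ee_pos: [0.515, -0.0933, 0.02]
eef_rot: [0.004, 0.992, 0.121, 0.044]
wrist_force: [-0.0, -0.2, -0.2]
grip_width: 0.0752
```

```bash
python3 - <<'E'
from h import *
go([.5133,-.0921,.016],14.2);tz()
E
```

```text
t 23.92 pos [ 0.515  -0.0933  0.02  ] xang 14.02 tilt 5.06 F [-0.  -0.2 -0.2] w 0.0752
yaw -0.18
after yaw d cm [-0.17 -0.16  0.38]
d cm [-0.17 -0.16  0.38]
toolz [ 0.0881  0.003  -0.9961] in unit-like deg: about [5.05 0.17] q [-0.191  0.423 -0.349  0.713  0.02   1.137]
```

Call:
servo_tool([
  {"dx": -0.1, "dy": -0.1, "dz": 0.1, "yaw": 0, "hand": 0},
  {"dx": 0, "dy": 0, "dz": 0, "yaw": 0, "hand": 0},
  {"dx": 0, "dy": 0, "dz": 0, "yaw": 0, "hand": 0},
  {"dx": 0, "dy": 0, "dz": 0, "yaw": 0, "hand": 0},
  {"dx": 0, "dy": 0, "dz": 0, "yaw": 0, "hand": 0},
  {"dx": 0, "dy": 0, "dz": 0, "yaw": 0, "hand": 0},
], force=60)

```text
time: 24.42
ee_pos: [0.5136, -0.0927, 0.0216]
eef_rot: [0.005, 0.992, 0.122, 0.044]
wrist_force: [-0.3, -0.2, -2.0]
grip_width: 0.0252
```

```bash
python3 - <<'E'
from h import *
p,R,s=pose();go(p+[0,0,.05],14.2);tz()
E
```

```text
t 24.42 pos [ 0.5136 -0.0927  0.0216] xang 14.06 tilt 5.09 F [-0.3 -0.2 -2. ] w 0.0252
yaw -0.14
after yaw d cm [ 0.43  0.1  -4.98]
d cm [ 0.43  0.1  -4.98]
toolz [ 0.0887  0.001  -0.9961] in unit-like deg: about [5.08 0.06] q [-0.189  0.418 -0.352  0.714  0.018  1.138]
```

Call:
servo_tool([
  {"dx": 0.04, "dy": 0, "dz": -0.7, "yaw": 0, "hand": 0},
  {"dx": 0.1, "dy": 0, "dz": -1.4, "yaw": 1.5, "hand": 0},
  {"dx": 0.1, "dy": 0, "dz": -1.4, "yaw": 1.6, "hand": 0},
  {"dx": 0.1, "dy": 0, "dz": -1.4, "yaw": 1.6, "hand": 0},
  {"dx": 0.05, "dy": 0, "dz": -0.7, "yaw": 0, "hand": 0},
  {"dx": 0, "dy": 0, "dz": 0, "yaw": 0, "hand": 0},
])

```text
time: 24.92
ee_pos: [0.5109, -0.0915, 0.08]
eef_rot: [0.002, 0.996, 0.08, 0.043]
wrist_force: [0.1, -0.7, -1.2]
grip_width: 0.0252
```

```bash
python3 - <<'E'
from h import *
import pickle
go([.5117,-.0921,.07],9.4);tz()
w=manip.grab_frame("wrist");save(w,"w10.png")
p=manip.grab_frame("scene");save(p,"s5.png",(300,150,500,300),4)
pickle.dump((w,p),open("p5.pkl","wb"))
for q in["wide_tray_hole","narrow_tray_hole","stud"]:
    for r in manip.pinpoint(p,q)[:2]: print(q,r["confidence"],r["uv"],dep(p,r["uv"]))
# front face plane
X=cloud(p);n=np.array([-.163,.987]);e=np.array([.987,.163]);c=np.array([.526,.2946])
ux=(X[...,:2]-c)@n; uy=-((X[...,:2]-c)@e)
m=(np.abs(ux+.09)<.025)&(np.abs(uy)<.10)&(X[...,2]>.02)&(X[...,2]<.1)
print(m.sum(),np.median(ux[m]))
A=np.c_[uy[m],X[m][:,2],np.ones(m.sum())];k=np.linalg.lstsq(A,ux[m],rcond=None)[0];print(k)
m=(np.abs(X[...,2]-.115)<.003)&(np.abs(ux)<.12)&(np.abs(uy)<.14)
P=X[m][:,:2].astype(np.float32)*1000;print(cv2.minAreaRect(P))
E
```

```text
t 24.92 pos [ 0.5109 -0.0915  0.08  ] xang 9.17 tilt 4.88 F [ 0.1 -0.7 -1.2] w 0.0252
yaw -0.23
after yaw d cm [-0.01  0.06  1.  ]
d cm [-0.01  0.06  1.  ]
toolz [ 0.0851  0.002  -0.9964] in unit-like deg: about [4.87 0.11] q [-0.188  0.338 -0.288  0.862  0.018  1.224]
wide_tray_hole 0.74 [419.2, 187.8] [0.51516097 0.32767851 0.11509133]
wide_tray_hole 0.51 [259.0, 297.8] [ 0.50006794 -0.35128153  0.01736459]
narrow_tray_hole 0.72 [382.5, 210.0] [0.44217487 0.23388004 0.02672344]
stud 0.86 [425.2, 207.2] [0.6079875  0.24575348 0.12102788]
1007 -0.09429955866320917
[-0.00225073 -0.00123328 -0.09412716]
((527.61376953125, 291.90399169921875), (222.8203887939453, 197.4982452392578), 9.510852813720703)
```

View pics/w10.png

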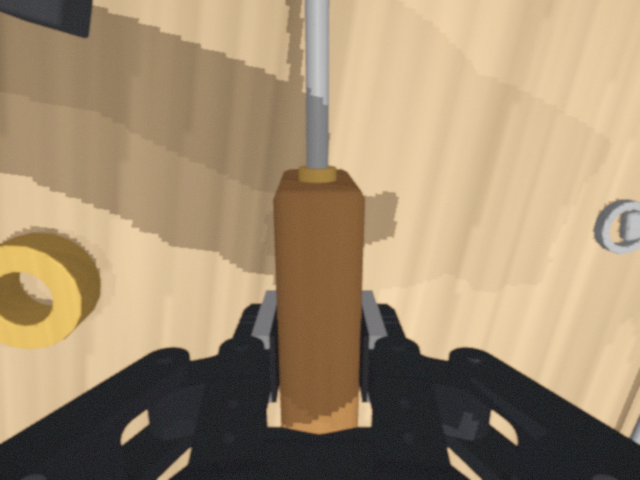

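View pics/s5.png

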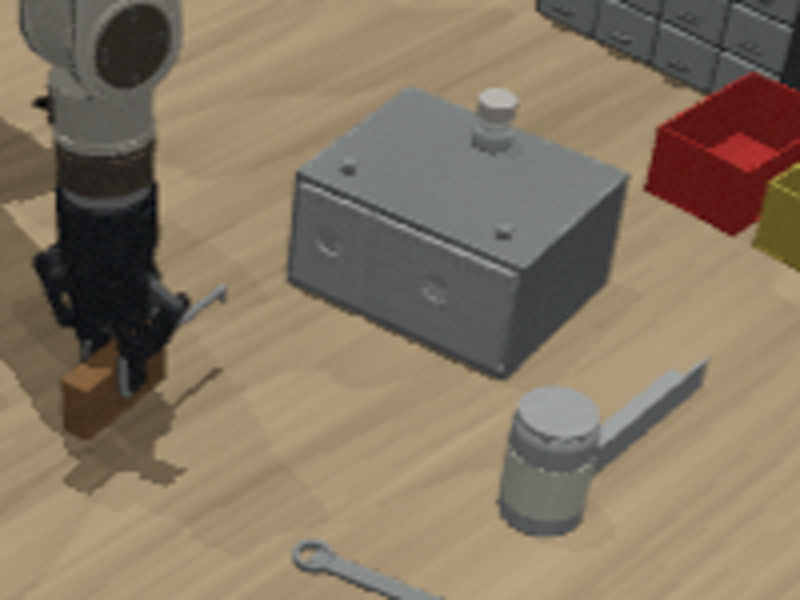

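```bash
python3 - <<'E'
from h import *
import pickle
w,p=pickle.load(open("p5.pkl","rb"));save(p,"s6.png",(370,190,440,250),10)
n=np.array([-.163,.987]);e=np.array([.987,.163]);c=np.array([.526,.2946])
for uv in[(408.5,222.5),(382,210)]:
    x=atz(p,uv,.065);d=x[:2]-c;print(x.round(4),"unit",(d@n).round(4),(-d@e).round(4))
    # with plane ux=-.0935
    o,dd=ray(p,uv);t=(-.0935-(o[:2]-c)@n)/(dd[:2]@n);x=o+t*dd;d=x[:2]-c;print("plane",x.round(4),(-d@e).round(4))
E
```

```text
[0.5817 0.204  0.065 ] unit -0.0985 -0.0402
plane [0.5784 0.2085 0.0609] -0.0377
[0.476 0.19  0.065] unit -0.0951 0.0664
plane [0.4748 0.1914 0.0638] 0.0673
```

View pics/s6.png

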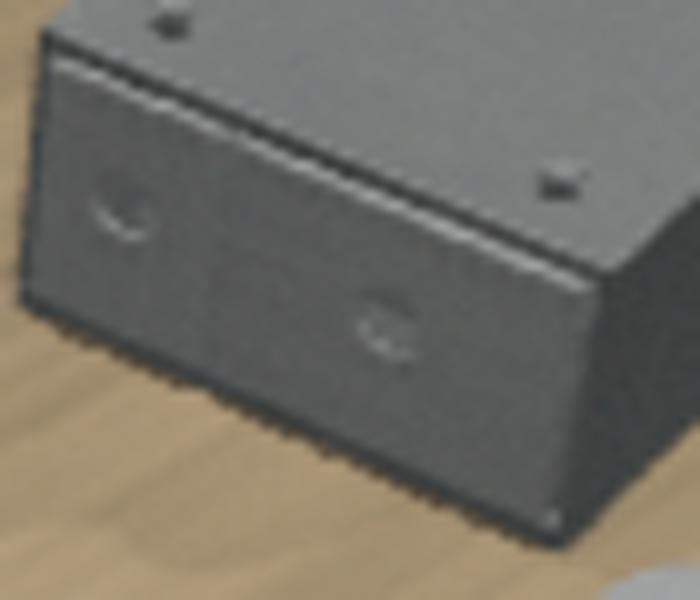

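```bash
python3 - <<'E'
from h import *
import pickle
w,p=pickle.load(open("p5.pkl","rb"))
X=cloud(w)
hx=np.array([-.163,.987]);
for r in[5,40,80,120,150]:
    row=X[r,303:332];k=np.nanargmax(row[:,2]);print("rod",r,row[k].round(4))
blk=X[200:420,290:350].reshape(-1,3);
for r in [200,260,320,380]:
    print("blk",r,X[r,290].round(4),X[r,320].round(4),X[r,350].round(4))
S=cloud(p);save(p,"s7.png",(310,200,370,270),10)
m=(S[...,0]>.44)&(S[...,0]<.53)&(S[...,1]>-.02)&(S[...,1]<.075)&(S[...,2]>.05)&(S[...,2]<.12)
P=S[m];i=np.argsort(P[:,1]);print(len(P),P[i[-8:]].round(4),P[i[:3]].round(4))
E
```

```text
rod 5 [0.4958 0.0067 0.0947]
rod 40 [ 0.4959 -0.0022  0.0944]
rod 80 [ 0.4973 -0.0126  0.0946]
rod 120 [ 0.4999 -0.0234  0.0942]
rod 150 [ 0.5003 -0.0321  0.0953]
blk 200 [ 0.4935 -0.0458  0.1087] [ 0.5017 -0.0446  0.1092] [ 0.51   -0.0433  0.1094]
blk 260 [ 0.4959 -0.0628  0.1098] [ 0.5045 -0.0618  0.1093] [ 0.5132 -0.0608  0.1089]
blk 320 [ 0.4987 -0.0823  0.1082] [ 0.5075 -0.0805  0.1096] [ 0.5163 -0.0791  0.1105]
blk 380 [ 0.5015 -0.1023  0.1093] [ 0.5109 -0.1014  0.1092] [ 0.52   -0.0994  0.1108]
35 [[0.4904 0.0454 0.0806]
 [0.4886 0.0461 0.0952]
 [0.493  0.0467 0.0894]
 [0.4877 0.0474 0.0901]
 [0.4925 0.0476 0.0847]
 [0.4867 0.0491 0.0807]
 [0.4882 0.0516 0.0883]
 [0.4866 0.053  0.0908]] [[ 0.5011 -0.0105  0.0945]
 [ 0.5002 -0.0094  0.0895]
 [ 0.4996 -0.0047  0.0946]]
```

View pics/s7.png

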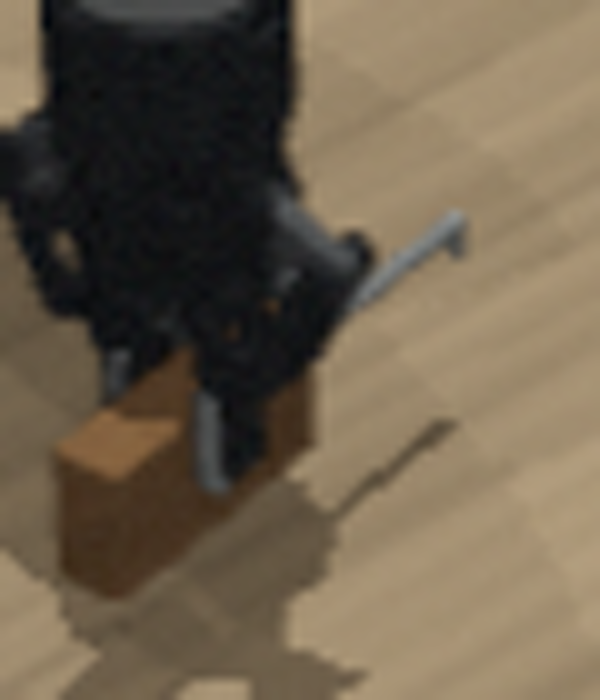

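```bash
python3 - <<'E'
from h import *
go([.6082,.0354,.060],9.4)
E
```

```text
t 25.17 pos [ 0.5089 -0.0912  0.0773] xang 9.13 tilt 4.61 F [-0.5 -0.5 -1.4] w 0.025
yaw -0.27
after yaw d cm [ 11.68 -10.89   2.56]
d cm [ 11.63 -10.95   2.56]
```

Call:
servo_tool([
  {"dx": 1.4, "dy": -1.3, "dz": 0.2, "yaw": 0, "hand": 0},
  {"dx": 2, "dy": -1.9, "dz": 0.3, "yaw": 0, "hand": 0},
  {"dx": 2, "dy": -1.9, "dz": 0.3, "yaw": 0, "hand": 0},
  {"dx": 2, "dy": -1.9, "dz": 0.3, "yaw": 0, "hand": 0},
  {"dx": 2, "dy": -1.9, "dz": 0.3, "yaw": 0, "hand": 0},
  {"dx": 1, "dy": -1, "dz": 0.2, "yaw": 0, "hand": 0},
  {"dx": 0, "dy": 0, "dz": 0, "yaw": 0, "hand": 0},
  {"dx": 0, "dy": 0, "dz": 0, "yaw": 0, "hand": 0},
])

```text
time: 25.83
ee_pos: [0.5947, 0.0264, 0.0593]
eef_rot: [0.002, 0.996, 0.078, 0.033]
wrist_force: [0.1, -1.0, -1.5]
grip_width: 0.0252
```

```bash
python3 - <<'E'
from h import *
go([.6082,.0354,.060],9.4);tz()
E
```

```text
t 25.83 pos [0.5947 0.0264 0.0593] xang 8.97 tilt 3.75 F [ 0.1 -1.  -1.5] w 0.0252
yaw -0.43
after yaw d cm [ 1.48 -0.67  0.02]
d cm [ 1.47 -0.68  0.02]
toolz [ 0.0654  0.0018 -0.9979] in unit-like deg: about [3.74 0.1 ] q [ 4.50e-02  5.04e-01 -8.10e-02  9.20e-01 -1.00e-03  1.46e+00]
```

Call:
servo_tool([
  {"dx": 0.7, "dy": -0.35, "dz": 0, "yaw": -0.4, "hand": 0},
  {"dx": 0.65, "dy": -0.3, "dz": 0, "yaw": 0, "hand": 0},
  {"dx": 0, "dy": 0, "dz": 0, "yaw": 0, "hand": 0},
])

```text
time: 26.08
ee_pos: [0.6052, 0.0332, 0.0588]
eef_rot: [0.002, 0.996, 0.081, 0.03]
wrist_force: [-0.4, 0.2, -1.9]
grip_width: 0.0249
```

```bash
python3 - <<'E'
from h import *
go([.6082,.0354,.060],9.4);tz()
w=manip.grab_frame("wrist");save(w,"w11.png")
p=manip.grab_frame("scene");save(p,"s8.png",(360,180,460,260),8)
X=cloud(w)
n=np.array([-.163,.987]);e=np.array([.987,.163]);H=np.array([.5776,.2084])
for r in[3,20,40,60,80,100]:
    row=X[r,290:345];ok=row[:,2]>.05
    if ok.any(): q=np.nanmedian(row[ok],0);print(r,ok.sum(),q.round(4),"topz",np.nanmax(row[:,2]).round(4),"along",((q[:2]-H)@n).round(4),"lat",((q[:2]-H)@e).round(4))
E
```

```text
t 26.08 pos [0.6052 0.0332 0.0588] xang 9.27 tilt 3.49 F [-0.4  0.2 -1.9] w 0.0249
yaw -0.13
after yaw d cm [ 0.34 -0.16 -0.11]
d cm [ 0.34 -0.17 -0.11]
toolz [ 6.080e-02  5.000e-04 -9.982e-01] in unit-like deg: about [3.48 0.03] q [ 0.056  0.526 -0.044  0.94  -0.003  1.466]
3 25 [0.5883 0.132  0.0718] topz 0.0741 along -0.0772 lat -0.0019
20 25 [0.589  0.1277 0.0718] topz 0.0737 along -0.0816 lat -0.0019
40 24 [0.5897 0.1226 0.0719] topz 0.0731 along -0.0866 lat -0.002
60 22 [0.5908 0.1175 0.0721] topz 0.0735 along -0.0919 lat -0.0018
80 23 [0.5915 0.1122 0.0715] topz 0.0737 along -0.0972 lat -0.0019
100 23 [0.5925 0.1067 0.0717] topz 0.0733 along -0.1028 lat -0.0019
```

View pics/w11.png

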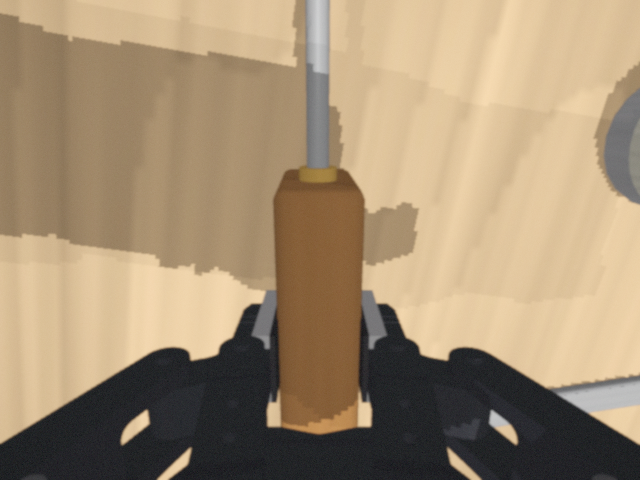

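View pics/s8.png

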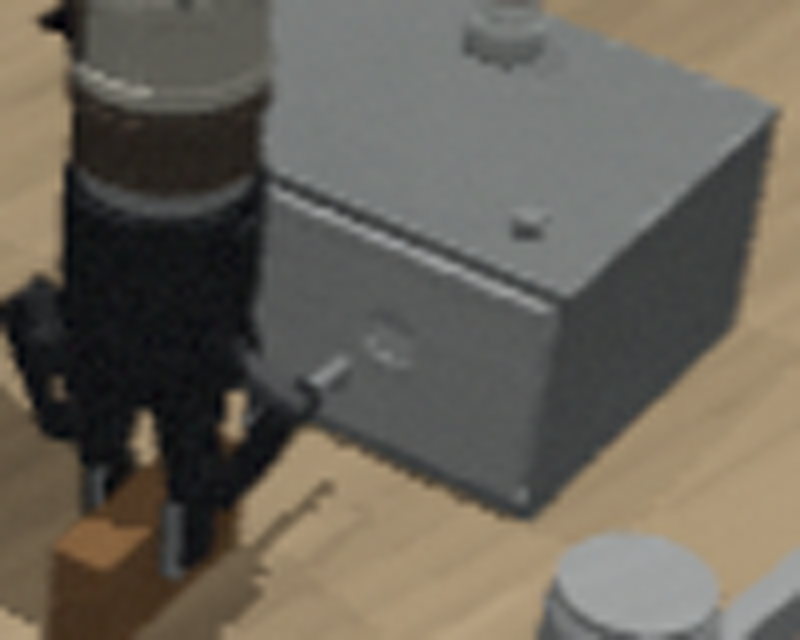

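Call:
servo_tool([
  {"dx": 0.1, "dy": -0.7, "dz": 0, "yaw": 0, "hand": 0},
  {"dx": 0.1, "dy": -0.8, "dz": 0, "yaw": 0, "hand": 0},
  {"dx": 0, "dy": -0.8, "dz": 0, "yaw": 0, "hand": 0},
  {"dx": 0, "dy": -0.5, "dz": 0, "yaw": 0, "hand": 0},
  {"dx": 0, "dy": 0, "dz": 0, "yaw": 0, "hand": 0},
  {"dx": 0, "dy": 0, "dz": 0, "yaw": 0, "hand": 0},
])

```text
time: 26.68
ee_pos: [0.6006, 0.0624, 0.0593]
eef_rot: [0.002, 0.996, 0.079, 0.03]
wrist_force: [-0.8, -0.1, -1.0]
grip_width: 0.0253
```

```bash
cat >> h.py <<'E'
def rod():
    n=np.array([-.163,.987]);e=np.array([.987,.163]);H=np.array([.5776,.2084])
    p,R,s=pose();go(None);tz()
    print("TCP along",((p[:2]-H)@n).round(4),"tip along~",((p[:2]-H)@n+.140).round(4),"lat",((p[:2]-H)@e).round(4),"axis z~",(p[2]+.0112).round(4))
    w=manip.grab_frame("wrist");X=cloud(w)
    for r in[5,60]:
        row=X[r,280:360];ok=row[:,2]>np.nanmax(row[:,2])-.006
        q=np.nanmedian(row[ok],0);print(r,ok.sum(),q.round(4),"lat",((q[:2]-H)@e).round(4))
    return w
E
python3 - <<'E'
from h import *
w=rod()
p=manip.grab_frame("scene");save(p,"s9.png",(360,180,460,260),8)
E
```

```text
t 26.68 pos [0.6006 0.0624 0.0593] xang 9.13 tilt 3.43 F [-0.8 -0.1 -1. ] w 0.0253
toolz [ 5.990e-02  1.000e-04 -9.982e-01] in unit-like deg: about [3.43 0.01] q [ 0.107  0.522 -0.049  0.94  -0.006  1.518]
TCP along -0.1478 tip along~ -0.0078 lat -0.0011 axis z~ 0.0705
5 24 [0.5842 0.1607 0.0724] lat -0.0013
60 23 [0.5863 0.1467 0.0727] lat -0.0015
```

View pics/s9.png

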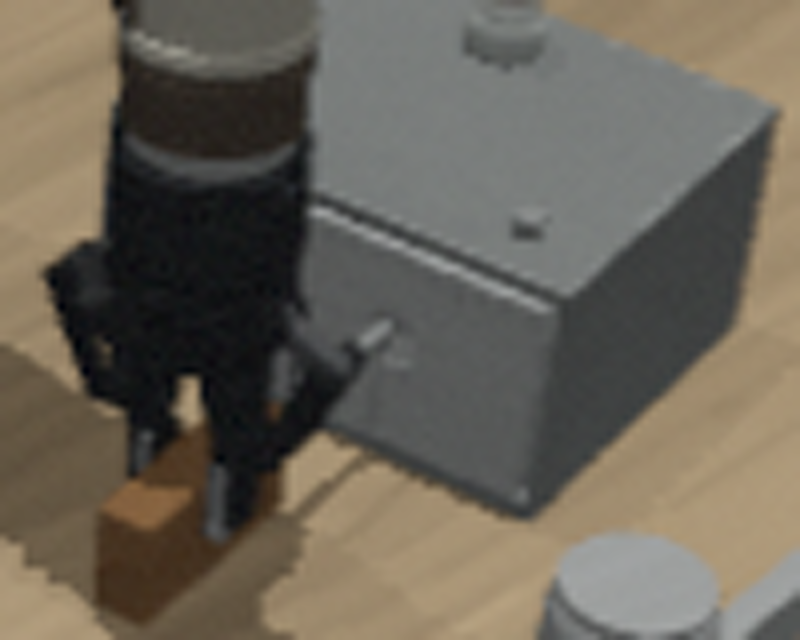

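Call:
servo_tool([
  {"dx": 0.1, "dy": -0.5, "dz": 0.05, "yaw": 0, "hand": 0},
  {"dx": 0, "dy": -0.5, "dz": 0, "yaw": 0, "hand": 0},
  {"dx": 0, "dy": -0.5, "dz": 0, "yaw": 0, "hand": 0},
  {"dx": 0, "dy": 0, "dz": 0, "yaw": 0, "hand": 0},
])

```text
time: 27.12
ee_pos: [0.5993, 0.0777, 0.0587]
eef_rot: [0.002, 0.996, 0.078, 0.03]
wrist_force: [0.5, 0.4, -1.2]
grip_width: 0.0251
```

```bash
python3 - <<'E'
from h import *
w=rod()
p=manip.grab_frame("scene");save(p,"s10.png",(360,180,460,260),8)
E
```

```text
t 27.12 pos [0.5993 0.0777 0.0587] xang 9.02 tilt 3.44 F [ 0.5  0.4 -1.2] w 0.0251
toolz [ 6.000e-02  2.000e-04 -9.982e-01] in unit-like deg: about [3.44 0.01] q [ 0.133  0.524 -0.048  0.94  -0.008  1.546]
TCP along -0.1325 tip along~ 0.0075 lat 0.0001 axis z~ 0.0699
5 25 [0.583  0.1761 0.0718] lat 0.0001
60 23 [0.5852 0.162  0.0718] lat -0.0001
```

View pics/s10.png

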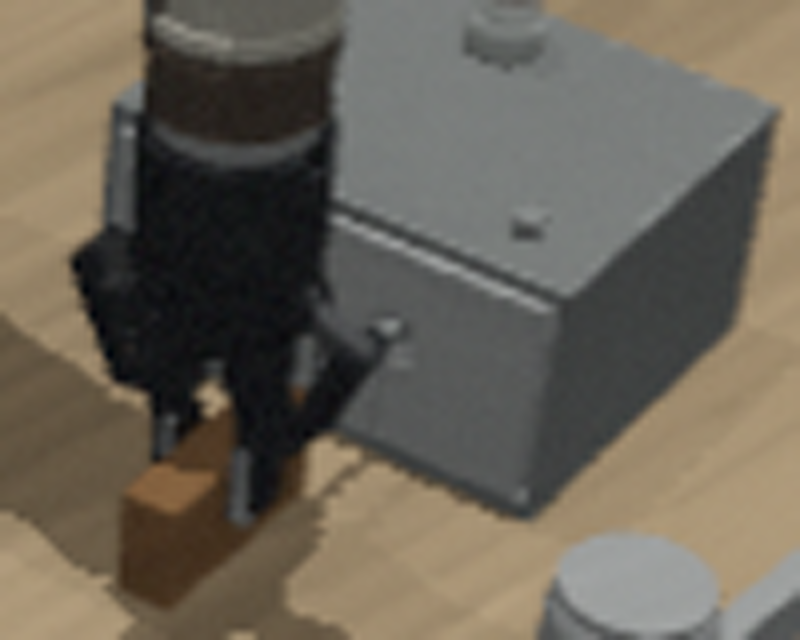

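Call:
servo_tool([
  {"dx": 0, "dy": -0.5, "dz": 0, "yaw": 0, "hand": 0},
  {"dx": 0, "dy": -0.5, "dz": 0, "yaw": 0, "hand": 0},
  {"dx": 0, "dy": -0.3, "dz": 0, "yaw": 0, "hand": 0},
  {"dx": 0, "dy": 0, "dz": 0, "yaw": 0, "hand": 0},
])

```text
time: 27.55
ee_pos: [0.5972, 0.0907, 0.0585]
eef_rot: [0.003, 0.997, 0.078, 0.03]
wrist_force: [-0.6, -1.0, -1.2]
grip_width: 0.0252
```

```bash
python3 - <<'E'
from h import *
w=rod()
p=manip.grab_frame("scene");save(p,"s11.png",(360,180,460,260),8)
E
```

```text
t 27.55 pos [0.5972 0.0907 0.0585] xang 8.95 tilt 3.44 F [-0.6 -1.  -1.2] w 0.0252
toolz [ 6.000e-02 -6.000e-04 -9.982e-01] in unit-like deg: about [ 3.44 -0.03] q [ 0.156  0.524 -0.048  0.939 -0.01   1.57 ]
TCP along -0.1194 tip along~ 0.0206 lat 0.0002 axis z~ 0.0697
5 25 [0.581  0.1891 0.0715] lat 0.0002
60 22 [0.5831 0.175  0.0717] lat -0.0001
```

View pics/s11.png

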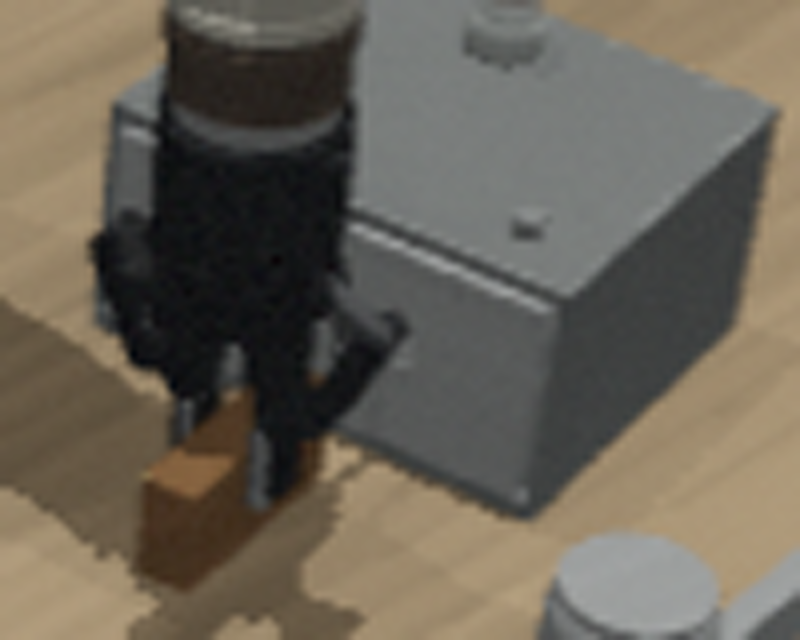

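Call:
servo_tool([
  {"dx": 0.05, "dy": 0, "dz": 0.5, "yaw": 0, "hand": 0},
  {"dx": 0, "dy": 0, "dz": 0.5, "yaw": 0, "hand": 0},
  {"dx": 0, "dy": 0, "dz": 0, "yaw": 0, "hand": 0},
  {"dx": 0, "dy": 0.4, "dz": 0, "yaw": 0, "hand": 0},
  {"dx": 0, "dy": 0.4, "dz": 0, "yaw": 0, "hand": 0},
])

```text
time: 28.07
ee_pos: [0.5996, 0.0821, 0.0471]
eef_rot: [0.003, 0.997, 0.078, 0.03]
wrist_force: [0.0, 0.1, -2.6]
grip_width: 0.0255
```

```bash
python3 - <<'E'
from h import *
w=rod()
E
```

```text
t 28.07 pos [0.5996 0.0821 0.0471] xang 8.97 tilt 3.41 F [ 0.   0.1 -2.6] w 0.0255
toolz [ 0.0594 -0.0012 -0.9982] in unit-like deg: about [ 3.4  -0.07] q [ 0.141  0.538 -0.057  0.917 -0.009  1.555]
TCP along -0.1283 tip along~ 0.0117 lat 0.0011 axis z~ 0.0583
5 25 [0.5833 0.1804 0.0602] lat 0.0011
60 23 [0.5855 0.1664 0.0602] lat 0.0009
```

Call:
servo_tool([
  {"dx": 0, "dy": 0.3, "dz": -0.08, "yaw": 0, "hand": 0},
  {"dx": 0, "dy": 0.3, "dz": 0, "yaw": 0, "hand": 0},
  {"dx": 0, "dy": 0.3, "dz": 0, "yaw": 0, "hand": 0},
  {"dx": 0, "dy": 0.3, "dz": 0, "yaw": 0, "hand": 0},
  {"dx": 0, "dy": 0.3, "dz": 0, "yaw": 0, "hand": 0},
])

```text
time: 28.53
ee_pos: [0.6019, 0.0669, 0.0481]
eef_rot: [0.001, 0.997, 0.078, 0.029]
wrist_force: [0.0, 3.6, -2.7]
grip_width: 0.0254
```

```bash
python3 - <<'E'
from h import *
w=rod()
E
```

```text
t 28.53 pos [0.6019 0.0669 0.0481] xang 8.95 tilt 3.37 F [ 0.   3.6 -2.7] w 0.0254
toolz [ 0.0587  0.0035 -0.9983] in unit-like deg: about [3.37 0.2 ] q [ 0.112  0.538 -0.055  0.919 -0.003  1.527]
TCP along -0.1436 tip along~ -0.0036 lat 0.0009 axis z~ 0.0593
5 25 [0.5857 0.1652 0.0612] lat 0.0009
60 24 [0.588  0.1512 0.0613] lat 0.0009
```

Call:
servo_tool([
  {"dx": 0, "dy": 0.35, "dz": 0, "yaw": 0, "hand": 0},
  {"dx": 0, "dy": 0.35, "dz": 0, "yaw": 0, "hand": 0},
  {"dx": 0, "dy": 0.35, "dz": 0, "yaw": 0, "hand": 0},
  {"dx": 0, "dy": 0.35, "dz": 0, "yaw": 0, "hand": 0},
  {"dx": 0, "dy": 0.35, "dz": 0, "yaw": 0, "hand": 0},
  {"dx": 0, "dy": 0.35, "dz": 0, "yaw": 0, "hand": 0},
  {"dx": 0, "dy": 0.35, "dz": 0, "yaw": 0, "hand": 0},
  {"dx": 0, "dy": 0.35, "dz": 0, "yaw": 0, "hand": 0},
])

```text
time: 29.25
ee_pos: [0.6068, 0.0374, 0.0481]
eef_rot: [-0.0, 0.996, 0.078, 0.03]
wrist_force: [0.4, 4.1, -3.6]
grip_width: 0.0247
```

```bash
python3 - <<'E'
from h import *
w=rod()
p=manip.grab_frame("scene");save(p,"s12.png",(340,180,460,270),6.5)
E
```

```text
t 29.25 pos [0.6068 0.0374 0.0481] xang 8.99 tilt 3.39 F [ 0.4  4.1 -3.6] w 0.0247
toolz [ 0.059   0.0049 -0.9982] in unit-like deg: about [3.38 0.28] q [ 6.100e-02  5.420e-01 -4.800e-02  9.220e-01  1.000e-03  1.475e+00]
TCP along -0.1735 tip along~ -0.0335 lat 0.001 axis z~ 0.0593
5 25 [0.5906 0.1357 0.0613] lat 0.0009
60 24 [0.5928 0.1217 0.0615] lat 0.0009
```

View pics/s12.png

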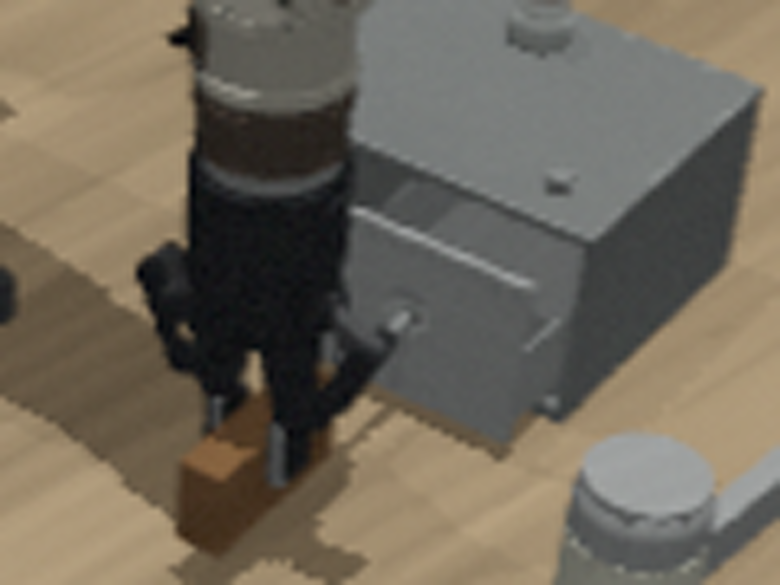

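Call:
servo_tool([
  {"dx": 0, "dy": 0.35, "dz": 0, "yaw": 0, "hand": 0},
  {"dx": 0, "dy": 0.35, "dz": 0, "yaw": 0, "hand": 0},
  {"dx": 0, "dy": 0.35, "dz": 0, "yaw": 0, "hand": 0},
  {"dx": 0, "dy": 0.35, "dz": 0, "yaw": 0, "hand": 0},
  {"dx": 0, "dy": 0.35, "dz": 0, "yaw": 0, "hand": 0},
  {"dx": 0, "dy": 0.35, "dz": 0, "yaw": 0, "hand": 0},
])

```text
time: 29.85
ee_pos: [0.6104, 0.0152, 0.0484]
eef_rot: [-0.0, 0.996, 0.078, 0.03]
wrist_force: [0.2, 2.9, -2.8]
grip_width: 0.0252
```

Call:
servo_tool([
  {"dx": 0, "dy": 0.2, "dz": 0, "yaw": 0, "hand": 0},
  {"dx": 0, "dy": 0.2, "dz": 0, "yaw": 0, "hand": 0},
  {"dx": 0, "dy": 0.2, "dz": 0, "yaw": 0, "hand": 0},
])

```text
time: 30.1
ee_pos: [0.6115, 0.0079, 0.0484]
eef_rot: [-0.0, 0.997, 0.078, 0.03]
wrist_force: [-0.2, 3.9, -2.3]
grip_width: 0.0251
```

```bash
python3 - <<'E'
from h import *
w=rod()
E
```

```text
t 30.1 pos [0.6115 0.0079 0.0484] xang 8.95 tilt 3.4 F [-0.2  3.9 -2.3] w 0.0251
toolz [ 0.0592  0.005  -0.9982] in unit-like deg: about [3.39 0.28] q [ 0.011  0.547 -0.037  0.927  0.004  1.426]
TCP along -0.2034 tip along~ -0.0634 lat 0.0008 axis z~ 0.0596
5 25 [0.5953 0.1062 0.0623] lat 0.0008
60 24 [0.5976 0.0923 0.0616] lat 0.0008
```

Out about 72 mm. I'll continue slowly and watch the force.

Call:
servo_tool([
  {"dx": 0, "dy": 0.2, "dz": 0, "yaw": 0, "hand": 0},
  {"dx": 0, "dy": 0.2, "dz": 0, "yaw": 0, "hand": 0},
  {"dx": 0, "dy": 0.2, "dz": 0, "yaw": 0, "hand": 0},
])

```text
time: 30.4
ee_pos: [0.6126, 0.0013, 0.0485]
eef_rot: [-0.0, 0.997, 0.078, 0.03]
wrist_force: [0.1, 2.5, -2.4]
grip_width: 0.0251
```

Call:
servo_tool([
  {"dx": 0, "dy": 0.2, "dz": 0, "yaw": 0, "hand": 0},
  {"dx": 0, "dy": 0.2, "dz": 0, "yaw": 0, "hand": 0},
  {"dx": 0, "dy": 0.2, "dz": 0, "yaw": 0, "hand": 0},
])

```text
time: 30.65
ee_pos: [0.6137, -0.005, 0.0485]
eef_rot: [-0.0, 0.997, 0.078, 0.03]
wrist_force: [0.3, 4.6, -2.5]
grip_width: 0.0248
```

Call:
servo_tool([
  {"dx": 0, "dy": 0.2, "dz": 0, "yaw": 0, "hand": 0},
  {"dx": 0, "dy": 0.2, "dz": 0, "yaw": 0, "hand": 0},
  {"dx": 0, "dy": 0.2, "dz": 0, "yaw": 0, "hand": 0},
])

```text
time: 30.9
ee_pos: [0.6147, -0.0116, 0.0485]
eef_rot: [-0.0, 0.997, 0.078, 0.03]
wrist_force: [0.8, 3.2, -1.6]
grip_width: 0.0252
```

Call:
servo_tool([
  {"dx": 0, "dy": 0.2, "dz": 0, "yaw": 0, "hand": 0},
  {"dx": 0, "dy": 0.2, "dz": 0, "yaw": 0, "hand": 0},
])

```text
time: 31.07
ee_pos: [0.6154, -0.016, 0.0485]
eef_rot: [-0.0, 0.997, 0.078, 0.03]
wrist_force: [0.4, 3.5, -2.8]
grip_width: 0.0248
```

Call:
servo_tool([
  {"dx": 0, "dy": 0.2, "dz": 0, "yaw": 0, "hand": 0},
  {"dx": 0, "dy": 0.2, "dz": 0, "yaw": 0, "hand": 0},
])

```text
time: 31.23
ee_pos: [0.6162, -0.0204, 0.0485]
eef_rot: [-0.0, 0.997, 0.078, 0.03]
wrist_force: [0.7, 4.4, -3.0]
grip_width: 0.0249
```

Call:
servo_tool([
  {"dx": 0, "dy": 0.2, "dz": 0, "yaw": 0, "hand": 0},
  {"dx": 0, "dy": 0.2, "dz": 0, "yaw": 0, "hand": 0},
])

```text
time: 31.4
ee_pos: [0.6166, -0.024, 0.0485]
eef_rot: [-0.001, 0.996, 0.078, 0.03]
wrist_force: [-0.2, 9.3, -2.3]
grip_width: 0.0253
```

Call:
servo_tool([
  {"dx": 0, "dy": 0.2, "dz": 0, "yaw": 0, "hand": 0},
  {"dx": 0, "dy": 0.2, "dz": 0, "yaw": 0, "hand": 0},
])

```text
time: 31.57
ee_pos: [0.6164, -0.024, 0.0477]
eef_rot: [-0.006, 0.996, 0.079, 0.029]
wrist_force: [0.2, 9.2, -3.4]
grip_width: 0.0253
```

```bash
python3 - <<'E'
from h import *
w=rod();save(w,"w12.png")
p=manip.grab_frame("scene");save(p,"s13.png",(320,170,460,275),5.7)
E
```

```text
t 31.57 pos [ 0.6164 -0.024   0.0477] xang 9.1 tilt 3.39 F [ 0.2  9.2 -3.4] w 0.0253
toolz [ 0.057   0.0159 -0.9982] in unit-like deg: about [3.27 0.91] q [-0.048  0.559 -0.018  0.937  0.019  1.364]
TCP along -0.2357 tip along~ -0.0957 lat 0.0004 axis z~ 0.0589
5 24 [0.6006 0.0742 0.0621] lat 0.0008
60 23 [0.6026 0.0602 0.0616] lat 0.0005
```

View pics/s13.png

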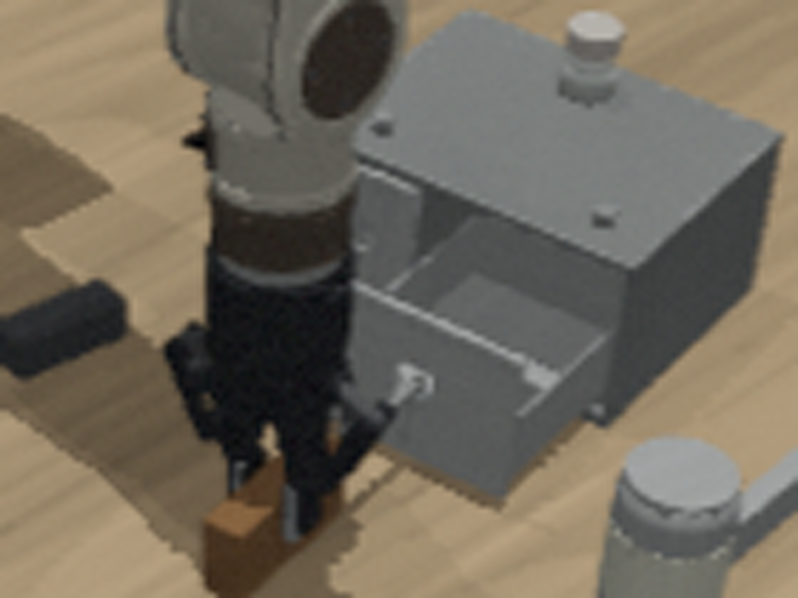

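Call:
servo_tool([
  {"dx": 0, "dy": -0.3, "dz": 0, "yaw": 0, "hand": 0},
  {"dx": 0, "dy": -0.4, "dz": 0, "yaw": 0, "hand": 0},
  {"dx": 0, "dy": -0.4, "dz": -0.2, "yaw": 0, "hand": 0},
  {"dx": 0, "dy": 0, "dz": -0.4, "yaw": 0, "hand": 0},
  {"dx": 0, "dy": 0, "dz": -0.3, "yaw": 0, "hand": 0},
  {"dx": 0, "dy": 0, "dz": 0, "yaw": 0, "hand": 0},
])

```text
time: 32.17
ee_pos: [0.6136, -0.0163, 0.058]
eef_rot: [-0.002, 0.996, 0.079, 0.028]
wrist_force: [-0.4, 0.5, -1.5]
grip_width: 0.0252
```

```bash
python3 - <<'E'
from h import *
w=rod();save(w,"w13.png")
p=manip.grab_frame("scene");save(p,"s14.png",(360,190,440,250),10)
X=cloud(p)
n=np.array([-.163,.987]);e=np.array([.987,.163]);c=np.array([.526,.2946])
ux=(X[...,:2]-c)@n; uy=-((X[...,:2]-c)@e)
m=(ux<-.15)&(ux>-.25)&(uy<.0)&(uy>-.09)&(X[...,2]>.03)&(X[...,2]<.09)
print("plate ux",np.percentile(ux[m],[5,50,95]).round(4),m.sum())
E
```

```text
t 32.17 pos [ 0.6136 -0.0163  0.058 ] xang 9.02 tilt 3.27 F [-0.4  0.5 -1.5] w 0.0252
toolz [ 0.0564  0.0082 -0.9984] in unit-like deg: about [3.23 0.47] q [-0.032  0.543 -0.016  0.956  0.01   1.382]
TCP along -0.2277 tip along~ -0.0877 lat -0.0011 axis z~ 0.0692
5 24 [0.5977 0.0819 0.072 ] lat -0.0008
60 24 [0.5999 0.0679 0.0715] lat -0.0009
plate ux [-0.1995 -0.1947 -0.1886] 296
```

View pics/s14.png

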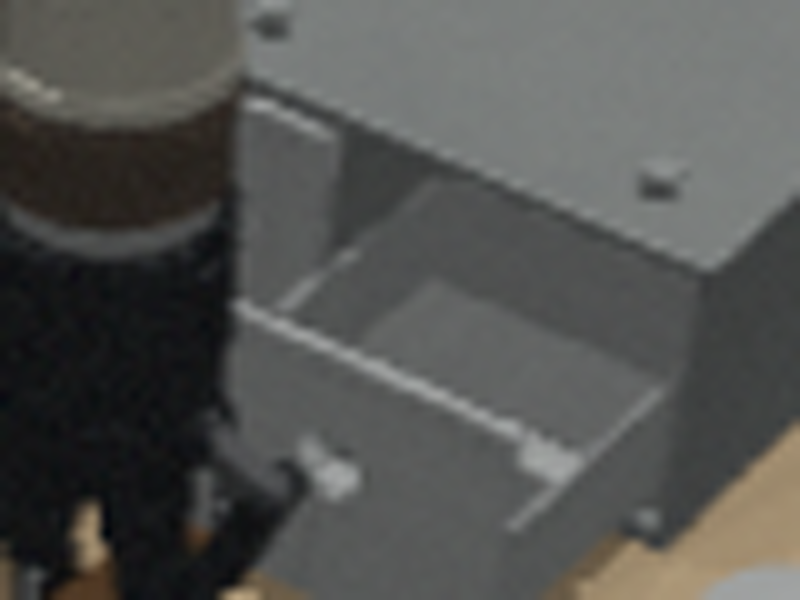

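View pics/w13.png

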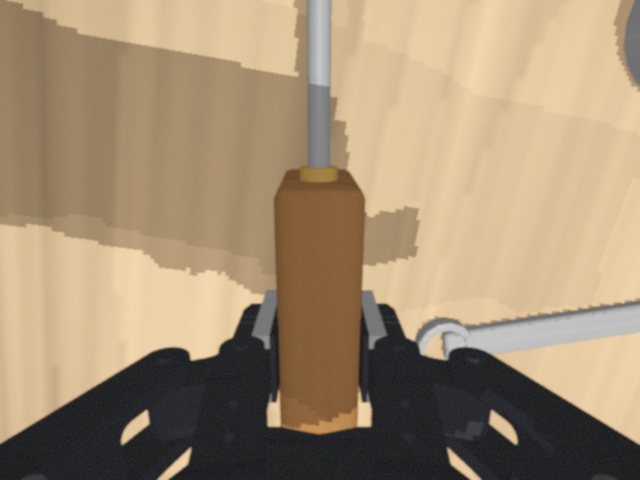

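Call:
servo_tool([
  {"dx": 0, "dy": 0.4, "dz": 0, "yaw": 0, "hand": 0},
  {"dx": 0, "dy": 0.4, "dz": 0, "yaw": 0, "hand": 0},
  {"dx": 0, "dy": 0.4, "dz": 0, "yaw": 0, "hand": 0},
])

```text
time: 32.52
ee_pos: [0.6153, -0.0288, 0.0577]
eef_rot: [-0.002, 0.996, 0.079, 0.028]
wrist_force: [0.9, 0.1, -2.1]
grip_width: 0.025
```

```bash
python3 - <<'E'
from h import *
w=rod()
E
```

```text
t 32.52 pos [ 0.6153 -0.0288  0.0577] xang 9.06 tilt 3.25 F [ 0.9  0.1 -2.1] w 0.025
toolz [ 0.0561  0.0081 -0.9984] in unit-like deg: about [3.21 0.47] q [-0.052  0.548 -0.009  0.959  0.011  1.361]
TCP along -0.2403 tip along~ -0.1003 lat -0.0014 axis z~ 0.0689
5 24 [0.5994 0.0695 0.0711] lat -0.0011
60 24 [0.6016 0.0554 0.071 ] lat -0.0012
```

Call:
servo_tool([
  {"dx": 0, "dy": 0.4, "dz": 0, "yaw": 0, "hand": 0},
  {"dx": 0, "dy": 0.4, "dz": 0, "yaw": 0, "hand": 0},
  {"dx": 0, "dy": 0.6, "dz": 0, "yaw": 0, "hand": 0},
  {"dx": 0, "dy": 1, "dz": 0, "yaw": 0, "hand": 0},
  {"dx": 0, "dy": 1.5, "dz": 0, "yaw": 0, "hand": 0},
  {"dx": 0, "dy": 1, "dz": 0, "yaw": 0, "hand": 0},
  {"dx": 0, "dy": 0, "dz": 0, "yaw": 0, "hand": 0},
])

```text
time: 33.15
ee_pos: [0.6237, -0.0839, 0.0571]
eef_rot: [-0.001, 0.997, 0.078, 0.028]
wrist_force: [-0.8, 0.0, -1.7]
grip_width: 0.0253
```

```bash
python3 - <<'E'
from h import *
w=rod();save(w,"w14.png")
p=manip.grab_frame("scene");save(p,"s15.png",(280,150,480,300),4)
E
```

```text
t 33.15 pos [ 0.6237 -0.0839  0.0571] xang 8.95 tilt 3.21 F [-0.8  0.  -1.7] w 0.0253
toolz [ 0.0556  0.0065 -0.9984] in unit-like deg: about [3.19 0.37] q [-0.141  0.573  0.034  0.978  0.014  1.274]
TCP along -0.296 tip along~ -0.156 lat -0.0022 axis z~ 0.0683
5 24 [0.6079 0.0144 0.0705] lat -0.0017
60 24 [6.101e-01 4.000e-04 7.000e-02] lat -0.0018
```

View pics/s15.png

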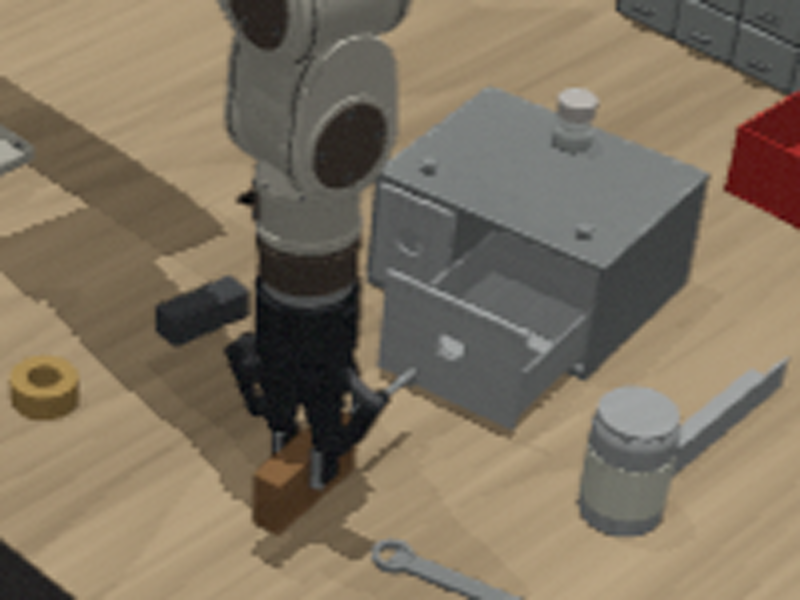

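View pics/w14.png

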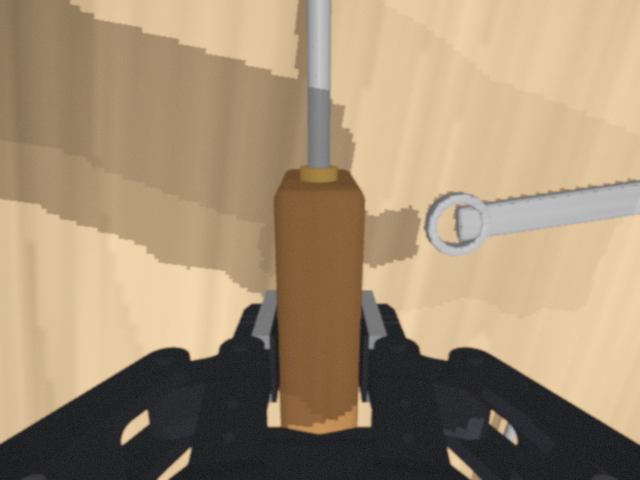

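```bash
python3 - <<'E'
from h import *
go([.54,-.098,.045],9)
E
```

```text
t 33.25 pos [ 0.6233 -0.0822  0.057 ] xang 9.01 tilt 3.18 F [-0.4 -0.3 -1.1] w 0.0252
yaw 0.01
after yaw d cm [-8.53  0.25  0.73]
d cm [-8.53  0.25  0.73]
```

Call:
servo_tool([
  {"dx": -1.2, "dy": 0, "dz": -0.05, "yaw": 0, "hand": 0},
  {"dx": -1.6, "dy": 0.1, "dz": -0.05, "yaw": 0, "hand": 0},
  {"dx": -1.6, "dy": 0.1, "dz": -0.05, "yaw": 0, "hand": 0},
  {"dx": -1.6, "dy": 0.1, "dz": 0, "yaw": 0, "hand": 0},
  {"dx": -1.6, "dy": 0, "dz": 0, "yaw": 0, "hand": 0},
  {"dx": -0.8, "dy": 0, "dz": 0, "yaw": 0, "hand": 0},
  {"dx": 0, "dy": 0, "dz": 0, "yaw": 0, "hand": 0},
  {"dx": 0, "dy": 0, "dz": 0, "yaw": 0, "hand": 0},
])

```text
time: 33.92
ee_pos: [0.538, -0.0943, 0.0535]
eef_rot: [-0.003, 0.996, 0.081, 0.028]
wrist_force: [0.1, 0.8, -1.2]
grip_width: 0.025
```

```bash
python3 - <<'E'
from h import *
w=rod()
X=cloud(w)
for r in [200,260,320,380]: print("blk",r,X[r,290].round(4),X[r,320].round(4),X[r,350].round(4))
E
```

```text
t 33.92 pos [ 0.538  -0.0943  0.0535] xang 9.32 tilt 3.29 F [ 0.1  0.8 -1.2] w 0.025
toolz [ 0.0562  0.0115 -0.9984] in unit-like deg: about [3.22 0.66] q [-0.186  0.435 -0.214  0.868  0.022  1.223]
TCP along -0.2923 tip along~ -0.1523 lat -0.0884 axis z~ 0.0647
5 24 [0.5216 0.0039 0.0675] lat -0.0886
60 24 [ 0.5239 -0.0101  0.0673] lat -0.0886
blk 200 [ 0.5214 -0.049   0.0829] [ 0.5295 -0.0476  0.0836] [ 0.5377 -0.0464  0.0837]
blk 260 [ 0.5239 -0.0664  0.0825] [ 0.5325 -0.0652  0.0824] [ 0.5408 -0.0635  0.084 ]
blk 320 [ 0.5266 -0.0856  0.0818] [ 0.5353 -0.0833  0.0839] [ 0.5444 -0.0823  0.0835]
blk 380 [ 0.5295 -0.1058  0.0824] [ 0.5389 -0.1044  0.0828] [ 0.5483 -0.1031  0.0829]
```

Call:
servo_tool([
  {"dx": -0.05, "dy": 0, "dz": 0.8, "yaw": 0, "hand": 0},
  {"dx": -0.05, "dy": 0, "dz": 0.9, "yaw": 0, "hand": 0},
  {"dx": -0.05, "dy": 0, "dz": 0.7, "yaw": 0, "hand": 0},
  {"dx": -0.03, "dy": 0, "dz": 0.4, "yaw": 0, "hand": 0},
  {"dx": 0, "dy": 0, "dz": 0, "yaw": 0, "hand": 0},
])

```text
time: 34.38
ee_pos: [0.5421, -0.0935, 0.0227]
eef_rot: [-0.003, 0.996, 0.082, 0.03]
wrist_force: [0.5, -0.4, -1.7]
grip_width: 0.0248
```

```bash
python3 - <<'E'
from h import *
go(None);tz()
E
```

```text
t 34.38 pos [ 0.5421 -0.0935  0.0227] xang 9.45 tilt 3.51 F [ 0.5 -0.4 -1.7] w 0.0248
toolz [ 0.0602  0.0113 -0.9981] in unit-like deg: about [3.45 0.65] q [-0.183  0.478 -0.24   0.795  0.022  1.223]
```

Call:
servo_tool([
  {"dx": 0, "dy": 0, "dz": 0.12, "yaw": 0, "hand": 0},
  {"dx": 0, "dy": 0, "dz": 0.1, "yaw": 0, "hand": 0},
])

```text
time: 34.55
ee_pos: [0.5425, -0.0931, 0.0216]
eef_rot: [-0.003, 0.996, 0.082, 0.03]
wrist_force: [-5.7, 2.3, 15.2]
grip_width: 0.0252
```

Call:
servo_tool([
  {"dx": 0, "dy": 0, "dz": 0.08, "yaw": 0, "hand": 0},
])

```text
time: 34.63
ee_pos: [0.5426, -0.0932, 0.0219]
eef_rot: [-0.003, 0.996, 0.082, 0.03]
wrist_force: [-2.1, 0.1, 3.8]
grip_width: 0.025
```

Call:
servo_tool([
  {"dx": 0, "dy": 0, "dz": 0, "yaw": 0, "hand": 0.35},
  {"dx": 0, "dy": 0, "dz": 0, "yaw": 0, "hand": 0.5},
  {"dx": 0, "dy": 0, "dz": 0, "yaw": 0, "hand": 0.8},
  {"dx": 0, "dy": 0, "dz": 0, "yaw": 0, "hand": 1},
  {"dx": 0, "dy": 0, "dz": 0, "yaw": 0, "hand": 1},
  {"dx": 0, "dy": 0, "dz": 0, "yaw": 0, "hand": 1},
])

```text
time: 35.13
ee_pos: [0.5447, -0.0935, 0.0231]
eef_rot: [-0.003, 0.996, 0.082, 0.032]
wrist_force: [0.6, -0.1, 0.0]
grip_width: 0.0849
```

```bash
python3 - <<'E'
from h import *
p,R,s=pose();go(p+[0,0,.1]);tz()
w=manip.grab_frame("wrist");save(w,"w15.png")
E
```

```text
t 35.13 pos [ 0.5447 -0.0935  0.0231] xang 9.44 tilt 3.71 F [ 0.6 -0.1  0. ] w 0.0849
d cm [ 0.65  0.   -9.98]
toolz [ 0.0639  0.0105 -0.9979] in unit-like deg: about [3.66 0.6 ] q [-0.182  0.48  -0.237  0.793  0.022  1.225]
```

View pics/w15.png

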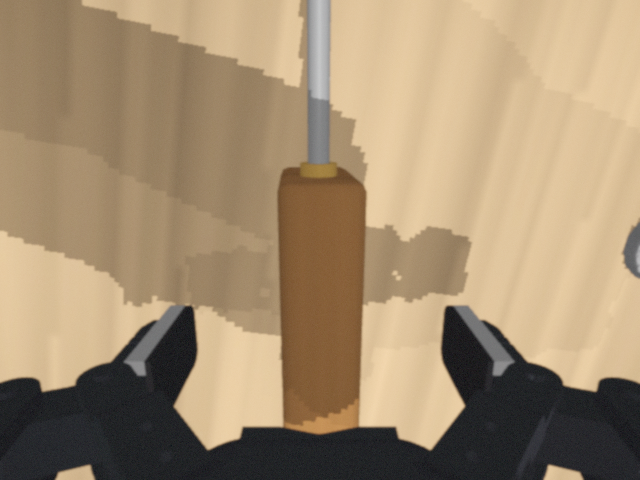

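The hook stands free between the open fingers. Next I'll lift straight up and move clear.

Call:
servo_tool([
  {"dx": 0.07, "dy": 0, "dz": -1, "yaw": 0, "hand": 1},
  {"dx": 0.13, "dy": 0, "dz": -2, "yaw": 0, "hand": 1},
  {"dx": 0.2, "dy": 0, "dz": -3, "yaw": 0, "hand": 1},
  {"dx": 0.2, "dy": 0, "dz": -3, "yaw": 0, "hand": 1},
  {"dx": 0.2, "dy": 0, "dz": -3, "yaw": 0, "hand": 1},
  {"dx": 0.2, "dy": 0, "dz": -3, "yaw": 0, "hand": 1},
  {"dx": -1, "dy": 1.5, "dz": -3, "yaw": 0, "hand": 1},
  {"dx": -2, "dy": 2, "dz": -2, "yaw": 0, "hand": 1},
  {"dx": -2, "dy": 2, "dz": 0, "yaw": 0, "hand": 1},
  {"dx": -1, "dy": 1, "dz": 0, "yaw": 0, "hand": 1},
])

```text
time: 36.02
ee_pos: [0.4922, -0.1675, 0.2343]
eef_rot: [-0.002, 0.996, 0.086, 0.032]
wrist_force: [-1.1, 0.6, -0.8]
grip_width: 0.0854
```

Call:
servo_tool([
  {"dx": -2, "dy": 2, "dz": 0, "yaw": 0, "hand": 1},
  {"dx": -2, "dy": 2, "dz": 0, "yaw": 0, "hand": 1},
  {"dx": -2, "dy": 2, "dz": 0, "yaw": 0, "hand": 1},
  {"dx": 0, "dy": 0, "dz": 0, "yaw": 0, "hand": 1},
])

```text
time: 36.35
ee_pos: [0.4409, -0.2417, 0.2364]
eef_rot: [0.001, 0.996, 0.086, 0.036]
wrist_force: [1.1, 0.1, 0.2]
grip_width: 0.0853
```

```bash
python3 - <<'E'
from h import *
go(None)
p=manip.grab_frame("scene");save(p,"s16.png")
q=manip.grab_frame("side");save(q,"s17.png",(140,150,440,400),2.4)
X=cloud(p)
n=np.array([-.163,.987]);e=np.array([.987,.163]);c=np.array([.526,.2946])
ux=(X[...,:2]-c)@n; uy=-((X[...,:2]-c)@e)
m=(ux<-.15)&(ux>-.25)&(uy<.0)&(uy>-.09)&(X[...,2]>.03)&(X[...,2]<.09);print("wide",np.median(ux[m]).round(4),m.sum())
m=(ux<-.05)&(ux>-.14)&(uy<.095)&(uy>.045)&(X[...,2]>.03)&(X[...,2]<.09);print("narrow",np.median(ux[m]).round(4),m.sum())
for Z in (X,cloud(q)):
    m=(Z[...,0]>.47)&(Z[...,0]<.6)&(Z[...,1]>-.17)&(Z[...,1]<.0)&(Z[...,2]>.044)&(Z[...,2]<.06)
    P=Z[m].astype(np.float32);print("hook top",len(P),cv2.minAreaRect(P[:,:2]*1000) if len(P)>5 else 0,np.median(P[:,2]) if len(P) else 0)
E
```

```text
t 36.35 pos [ 0.4409 -0.2417  0.2364] xang 9.87 tilt 4.07 F [1.1 0.1 0.2] w 0.0853
wide -0.1942 345
narrow -0.0944 170
hook top 202 ((546.5374755859375, -92.8736572265625), (28.12630271911621, 103.98065948486328), 10.148049354553223) 0.049900964
hook top 244 ((542.384033203125, -91.022705078125), (27.241708755493164, 104.760498046875), 9.161090850830078) 0.049537122
```

View pics/s16.png

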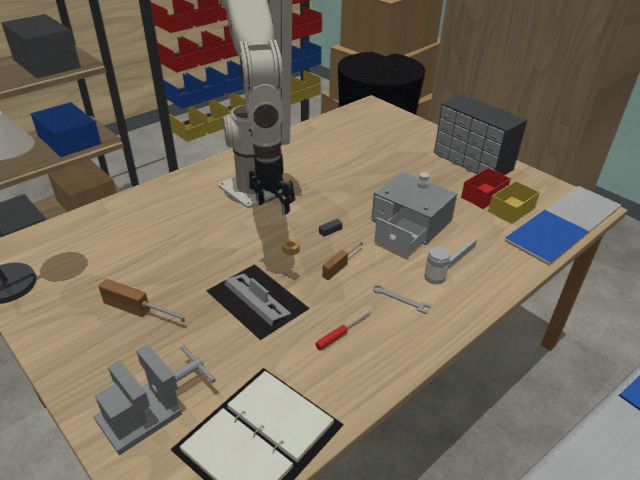

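View pics/s17.png

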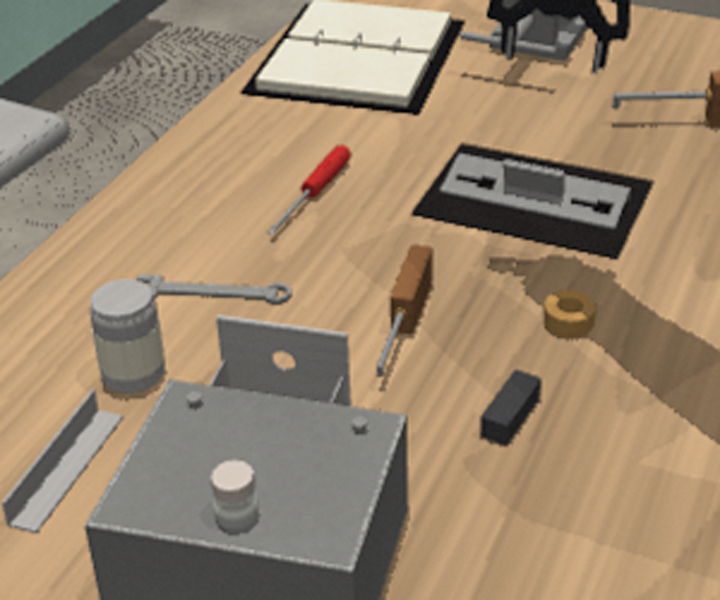

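```bash
python3 -c "
from station import manip
print(manip.job_done())"
```

```text
the job is handed in; nothing more can be done
None
```

I did the whole job in the order asked and handed it in at about 36 s of the 72 s allowed.

- **Keeper:** I slid it about 25 mm until its holes were centred on the studs, lifted it off and laid it on the middle of the mat. The pictures show it there, leaning back as described.
- **Hook and wider tray:** I took the smaller hook, put it through the wider tray's finger hole, and pulled at about 3–4.5 N until the force rose to about 9 N and the tray stopped moving. After I unhooked it and lifted clear, the depth picture still showed the wider tray about 100 mm out. The narrow tray's face had not moved.
- **Hook placing:** The hook stands upright on its foot, with its block top at 50 mm, a few centimetres from where it started. The arm is clear of everything.
- **Other objects:** They look undisturbed in the last pictures. I compared them by eye and did not measure them.

**Problems:**
- **Joint limit:** Early on the last joint ran to its limit and tilted the tool about 6°. I worked most of that off by turning it to the opposite limit, which took about 7 s.
- **Remaining tilt:** After that the tool leaned 1–5.5° through the rest of the job. It did not affect the grips or the placings.
- **Hook contact force:** The hook met the bench with a brief wrist force of about 16 N when I set it down.
- **Stop position:** The stop reads about 103 mm from the arm's position and 100 mm from the depth picture, which is within the measuring error.

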